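# Cover the converters and run their test with the three-position selector

### The arm

A 7-joint arm with a two-finger parallel gripper is mounted at the origin on the work surface. World frame = base frame: x ahead of the robot, y to its left, z up, the work surface at z = 0. Lengths are in m, angles in degrees, forces in N, time in s.
With the tool pointing down it reaches from about 0.425 to 1.025 m from the base axis. Payload 9.4 kg.
Tool frame: the origin (TCP) lies midway between the tips of the shut fingers; the grasp point (between the pads) lies 19 mm behind it; z points along the fingers, y is the line along which they close (so a half turn about z gives the same grasp; the last joint's range is limited). The gripper opens to 93 mm and grips with 3 to 60 N. Pads are 15 mm wide; open, the fingers measure 128 mm over their backs; the gripper's body (75 mm by 188 mm) begins 65 mm behind the grasp point.
Start: joints at [-77.275, 34.337, -0.143, 91.639, 0.103, 54.024, -4.572], TCP at [0.213, 0.693, 0.219] pointing down, gripper open.
Joint ranges: [-147.43, 147.43], [-19.82, 112.94], [-74.19, 73.91], [6.32, 146.72], [-59.91, 239.91], [6.04, 106.73], [-150.56, 150.56]. Speed limits (degrees/s): [127.2, 127.2, 172.46, 172.46, 180, 180, 180].

### API

Orientations are given as [roll, pitch, yaw] about the fixed x, y, z axes, in that order (R = Rz(yaw) Ry(pitch) Rx(roll)).
In Python, from workcell import sense, camera, camera_info, job_done, masks_of gives the robot as it stands. The module is installed in compiled form; this text tells all that it offers.
- The arm moves only by the tool play_rows, never from a script. Its argument "series" is a list of rows, each an object with "travel": the shift along the world's x, y, z in m, a list of three; "roll": the turn about the world's z in rad. In form: [{"travel": [dx, dy, dz], "roll": roll}, ...]. A call has 1 to 10 rows; each row shifts and turns the commanded pose from where the row before left it; what a row does not reach is not made up. A row lasts 1/12 s, in which the tool goes at most 41.7 mm and 7.16 degrees, less where a joint would pass 70% of its speed; a pose out of reach is approached as far as the arm can. A call is refused whole if a number of a shift passes 0.0417 or a number of a turn 0.125, either way. A call with a gripper value outside its range is refused whole. "jaw" is the opening, from -1 (shut) to 1 (fully open), set as the call begins (left out, the last holds). The fingers move at their own pace and stop on an object; the grip force is fixed at half the most. Time passes only in rows, so rows that do not move let the fingers close. It gives the time, the measured TCP pose, the force, the opening and the grip force at its end, in the units of the state.
- sense(): the state, without advancing time (a new reading comes with each control period).
- camera(name): name is "side" or "top" or "wrist"; returns (picture, depth): 400x640x3 uint8, blue, green, red; 400x640 float32, m along the optical axis (not along the pixel's ray), 0 where there is no reading.
- camera_info(name): a dict with "mtx" (3x3 intrinsics, pixels), "rvec" (rotation vector, rad) and "tvec" (3), from world to camera coordinates, as OpenCV has them. Camera axes: x right, y down, z forward; pixel columns grow to the right and rows downward; lengths in m; the calibration is good to about 2 mm. The wrist camera is an equidistant fisheye: a pixel r from the principal point sees the ray r / f radians off the axis. A picture is of the moment at which its call begins: read the wrist's pose just before it. camera_info takes no time and is no camera call; for the wrist camera it gives the pose at the moment of the call.
- job_done(): hands the job in; it is judged then, once.
Trained networks look in the newest picture that a camera, given by its name, has taken for a name from the list of things; names that differ only in an ending like _2 or _b are one class to them, and where a whole thing is asked for, a point or a joint stands for the part that bears it (a point fixed in the world has none). Each returns a list of dicts, best first, with "score" (0 to 1); they miss things now and then, are a little off and sometimes report something else, mostly with a low value. They report only what shows in the picture. A call takes as long as a camera call. They do not tell look-alikes from the thing itself.
- masks_of(name, camera): "region" (400x640 bool, what is visible of it) and "point" ([row, column] in pixels, amid what is visible of it).
The state is a dict: "time_s": time; "joints": joint angles; "qvel": joint speeds; "effort": joint torques, N m; "eef_pos": TCP position; "tcp_rot": TCP orientation; "ft_force": force on the tool from outside, world axes, zero at the start; "ft_torque": the same for the moment, N m; "width": opening from 0.0 (shut) to 1.0 (fully open); "finger_force": force on a finger pad.
Only numpy, scipy, OpenCV 4.12 (cv2) and the standard library are available. Lean on these libraries where they do the work, as an engineer would, in place of code of your own. Each camera call takes 0.05 s, during which the arm holds its last target. There are 200 camera calls.

### The job

First set the console's test selector from red to its centre off position. With it off, fit every coloured cover lying on the bench fully home on the converter housing of its own colour, then throw the selector to green for a good three seconds for the test run and set it back to centre off. Leave the other things on the bench where they are; a housing whose cover is not on the bench stays open.

Things in the scene. Friction and masses are not known exactly. Their poses are not given: they have to be found in the camera images.
- selector (a joint): three-position lever hinged on the console's top about the console's x. 0 = off, upright: a narrow detent; let go within 0.1 rad of upright it settles to 0, let go farther out it snaps to the nearer end. +0.4 = red end (leans to the console's -y), -0.4 = green end (to +y); the ends hold, stops at +-0.41. Leaving an end takes about 8 N at the knob. Starts at red
- selector_tip (a point): point on the lever's axis, in the middle of its black knob, 65 mm from the hinge; the knob is a cylinder 18 mm across and 26 mm long (52 to 78 mm from the hinge), below it a steel rod 12 mm across. Its z axis points along the lever, away from the hinge
- console: fixed grey box 110 x 130 x 55 mm (x, y, z) with a black top plate, a red dot on its -y side, a white mark in the middle and a green dot on its +y side; origin under its centre, z up; the lever's hinge is 55 mm above the origin
- housing_blue: fixed finned aluminium converter housing with blue bands round its upper edge, 110 x 80 x 50 mm (x, y, z), walls 5 mm, open on top (opening 100 x 70 mm); origin under its centre, z up. Always present, even when its cover is not on the bench
- cover_blue: loose blue cover, 0.15 kg: plate 110 x 80 x 6 mm (x, y, z); below it a lip 94 x 64 mm, 9 mm deep, stepped in to 88 x 58 mm on its lowest 4 mm; on top a white grip bar 60 x 18 x 30 mm along x. Origin under the lip's centre, z up: plate top at 15 mm, bar top at 45 mm. Seated, its origin is 41 mm above the housing's; fits either way round. May be absent
- housing_orange: fixed finned aluminium converter housing with orange bands round its upper edge, 110 x 80 x 50 mm (x, y, z), walls 5 mm, open on top (opening 100 x 70 mm); origin under its centre, z up. Always present, even when its cover is not on the bench
- cover_orange: loose orange cover, 0.15 kg: plate 110 x 80 x 6 mm (x, y, z); below it a lip 94 x 64 mm, 9 mm deep, stepped in to 88 x 58 mm on its lowest 4 mm; on top a white grip bar 60 x 18 x 30 mm along x. Origin under the lip's centre, z up: plate top at 15 mm, bar top at 45 mm. Seated, its origin is 41 mm above the housing's; fits either way round. May be absent
- housing_green: fixed finned aluminium converter housing with green bands round its upper edge, 110 x 80 x 50 mm (x, y, z), walls 5 mm, open on top (opening 100 x 70 mm); origin under its centre, z up. Always present, even when its cover is not on the bench
- cover_green: loose green cover, 0.15 kg: plate 110 x 80 x 6 mm (x, y, z); below it a lip 94 x 64 mm, 9 mm deep, stepped in to 88 x 58 mm on its lowest 4 mm; on top a white grip bar 60 x 18 x 30 mm along x. Origin under the lip's centre, z up: plate top at 15 mm, bar top at 45 mm. Seated, its origin is 41 mm above the housing's; fits either way round. May be absent
- housing_yellow: fixed finned aluminium converter housing with yellow bands round its upper edge, 110 x 80 x 50 mm (x, y, z), walls 5 mm, open on top (opening 100 x 70 mm); origin under its centre, z up. Always present, even when its cover is not on the bench
- cover_yellow: loose yellow cover, 0.15 kg: plate 110 x 80 x 6 mm (x, y, z); below it a lip 94 x 64 mm, 9 mm deep, stepped in to 88 x 58 mm on its lowest 4 mm; on top a white grip bar 60 x 18 x 30 mm along x. Origin under the lip's centre, z up: plate top at 15 mm, bar top at 45 mm. Seated, its origin is 41 mm above the housing's; fits either way round. May be absent
- tape: yellow ring of tape, 76 mm across, 24 mm high, lying flat; origin under its centre; a bystander to leave alone
- plug_a: yellow connector block 50 x 30 x 24 mm with an 18 mm long black nose; origin under its centre; a bystander to leave alone
- plug_b: black connector block 50 x 30 x 24 mm with an 18 mm long yellow nose; origin under its centre; a bystander to leave alone
- driver: screwdriver lying down; origin under its centre; a bystander to leave alone
- carton: closed cardboard carton 140 x 100 x 60 mm; origin under its centre; a bystander to leave alone
- cleaner: white bottle 60 mm across, 160 mm high; origin under its centre; a bystander to leave alone
- meter: orange meter 130 x 65 x 35 mm lying on its back; origin under its centre; a bystander to leave alone
Not all that is in view belongs to the job. What is shaped like the cover_green but pink is not meant.

How it is judged (in metres and radians):
On the way, in this order (a step that is already met when the one before it is completed fails the run):
1. the selector stands at centre off (value of joint selector between -0.07 and 0.07 rad), for 0.3 s.
2. every cover present is fully home on the housing of its colour, with the selector off (all of step 1 and horizontal distance between cover_blue and housing_blue below 0.008 m and z of cover_blue in the frame of housing_blue between 0.036 and 0.044 m and angle between each of cover_blue, cover_orange, cover_green, cover_yellow's own z axis and vertical below 0.06 rad and angle between the x axis of cover_blue and the x axis of housing_blue, either way round below 0.2 rad and horizontal distance between cover_orange and housing_orange below 0.008 m and z of cover_orange in the frame of housing_orange between 0.036 and 0.044 m and angle between the x axis of cover_orange and the x axis of housing_orange, either way round below 0.2 rad and horizontal distance between cover_green and housing_green below 0.008 m and z of cover_green in the frame of housing_green between 0.036 and 0.044 m and angle between the x axis of cover_green and the x axis of housing_green, either way round below 0.2 rad and horizontal distance between cover_yellow and housing_yellow below 0.008 m and z of cover_yellow in the frame of housing_yellow between 0.036 and 0.044 m and angle between the x axis of cover_yellow and the x axis of housing_yellow, either way round below 0.2 rad), for 0.3 s.
3. the selector stays at the green end for two seconds (value of joint selector below -0.33 rad), for 2 s.
4. the selector is back at centre off (all of step 1), for 0.3 s.
At the end, for the whole second after the job is handed in: The selector is within 0.07 rad of centre off; every cover present lies on the housing of its own colour, centred within 8 mm, level within 0.06 rad, its plate within 3 mm of resting on the walls, and at rest (all of step 4 and horizontal distance between cover_blue and housing_blue below 0.008 m and z of cover_blue in the frame of housing_blue between 0.036 and 0.044 m and angle between each of cover_blue, cover_orange, cover_green, cover_yellow's own z axis and vertical below 0.06 rad and angle between the x axis of cover_blue and the x axis of housing_blue, either way round below 0.2 rad and horizontal distance between cover_orange and housing_orange below 0.008 m and z of cover_orange in the frame of housing_orange between 0.036 and 0.044 m and angle between the x axis of cover_orange and the x axis of housing_orange, either way round below 0.2 rad and horizontal distance between cover_green and housing_green below 0.008 m and z of cover_green in the frame of housing_green between 0.036 and 0.044 m and angle between the x axis of cover_green and the x axis of housing_green, either way round below 0.2 rad and horizontal distance between cover_yellow and housing_yellow below 0.008 m and z of cover_yellow in the frame of housing_yellow between 0.036 and 0.044 m and angle between the x axis of cover_yellow and the x axis of housing_yellow, either way round below 0.2 rad and linear speed of each of cover_blue, cover_orange, cover_green, cover_yellow below 0.02 m/s); the robot touches nothing.
It fails at once if a bystander (tape, connector, screwdriver, carton, bottle or meter) is pushed more than 50 mm from its place (distance of any of tape, plug_a, plug_b, driver, carton, cleaner, meter from where it was at the start of the episode above 0.05 m).
Of cover_blue, cover_orange, cover_green, cover_yellow only 3 to 4 are there at a start; the rules pass over those that are not, and their reading is None.
At some moment in a run one of cover_blue, cover_orange, cover_green, cover_yellow may be knocked a few centimetres aside while the robot is not near it.
Once in a run the grip may slacken for a moment while it holds something.
It also fails if it takes over 200 s, if anything falls off the work surface, if the arm or the gripper's body presses on something with over 40 N, if the wrist force passes 120 N, or if a joint passes its speed limit or range.

## Working session

There is one attempt and no reset: what is moved stays moved. The work goes in short steps, Python scripts to look and compute and a tool call to move; the robot and the scene stay as the last step left them, time stands still between calls to the robot, and variables do not carry over. Pictures are saved under pics/ and viewed, at most 14 in all, crops included, and the job is handed in when it is done.

Besides the shell and the picture viewer there is one more tool, called as name(argument=value, ...) on one line, values as JSON. play_rows: Moves the arm, as the interface text tells. Its arguments: {"type":"object","properties":{"series":{"type":"array"},"jaw":{"type":"number"}},"required":["series"]}

```bash
mkdir -p pics
cat > h.py <<'E'
import numpy as np, cv2
from workcell import sense, camera, camera_info, job_done, masks_of
def rt(n):
    i=camera_info(n); return np.array(i["mtx"]),cv2.Rodrigues(np.array(i["rvec"],float))[0],np.array(i["tvec"],float).ravel()
def cloud(n,depth,region=None):
    K,R,t=rt(n)
    m=depth>0
    if region is not None: m&=region
    v,u=np.nonzero(m); z=depth[v,u]
    x=(u-K[0,2])/K[0,0]; y=(v-K[1,2])/K[1,1]
    if n=="wrist":
        r=np.hypot(x,y); s=np.where(r>1e-6,np.tan(r)/np.maximum(r,1e-6),1); x=x*s;y=y*s
    P=np.c_[x*z,y*z,z]
    return (P-t)@R,v,u
E
python3 - <<'E'
from h import *
s=sense(); print({k:np.round(v,3) for k,v in s.items()})
for n in("top","side"):
    p,d=camera(n); cv2.imwrite(f"pics/{n}0.png",p); np.savez(f"{n}0.npz",p=p,d=d)
    K,R,t=rt(n); print(n,K[0,0],np.round(-R.T@t,3))
E
```

```text
{'time_s': np.float64(0.0), 'joints': array([-77.273,  34.385,  -0.147,  91.679,   0.101,  54.023,  -4.57 ]), 'qvel': array([-0.019, -0.187,  0.011, -0.022, -0.031,  0.005, -0.099]), 'effort': array([ 1.0000e-03, -7.6504e+01,  1.4970e+00, -2.5234e+01, -5.3000e-02,
        1.7000e-02,  0.0000e+00]), 'eef_pos': array([0.213, 0.692, 0.218]), 'tcp_rot': array([-1.79914e+02,  6.00000e-03,  1.62884e+02]), 'ft_force': array([0.267, 0.458, 0.332]), 'ft_torque': array([-0.008,  0.009,  0.034]), 'finger_force': np.float64(0.0), 'width': np.float64(1.001)}
top 369.32346688929175 [ 0.3   -0.044  1.1  ]
side 473.1384121639324 [ 0.034 -0.846  0.873]
```

View pics/top0.png

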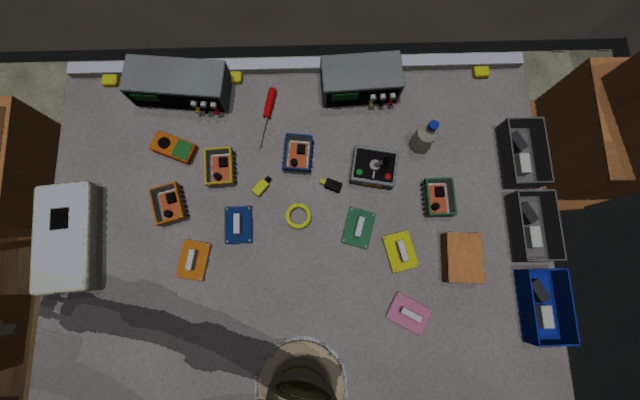

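View pics/side0.png

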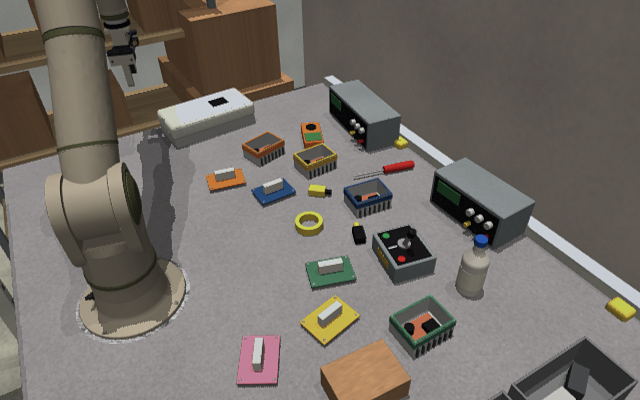

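Run:
```python
from h import *
for n in("top","side"):
  p,d=camera(n); np.savez(f"{n}0.npz",p=p,d=d)
  for k in ["console","selector","selector_tip"]+[a+c for a in("housing_","cover_") for c in("blue","orange","green","yellow")]+["tape","plug_a","plug_b","driver","carton","cleaner","meter"]:
    for r in masks_of(k,n)[:3]:
        P,v,u=cloud(n,d,r["region"])
        if len(P)<5: continue
        print(n,k,round(r["score"],2),np.round(r["point"]).astype(int),len(P),"med",np.round(np.median(P,0),3),"zmax",np.round(np.percentile(P[:,2],97),3))
```

```text
top console 0.94 [169 372] 1751 med [ 0.599 -0.224  0.054] zmax 0.109
top selector 0.39 [159 386] 100 med [ 0.604 -0.245  0.108] zmax 0.129
top selector 0.33 [256 460] 2163 med [ 0.333 -0.455  0.058] zmax 0.062
top selector_tip 0.47 [147 174] 934 med [0.686 0.373 0.034] zmax 0.041
top housing_blue 0.63 [150 296] 1211 med [ 0.662 -0.     0.013] zmax 0.051
top housing_blue 0.51 [198 438] 1194 med [ 0.516 -0.419  0.021] zmax 0.051
top housing_orange 0.67 [204 168] 1364 med [0.515 0.386 0.021] zmax 0.052
top housing_orange 0.41 [227 358] 1009 med [ 0.43  -0.174  0.014] zmax 0.045
top housing_orange 0.39 [167 219] 1265 med [0.624 0.236 0.019] zmax 0.051
top housing_green 0.66 [255 460] 2133 med [ 0.334 -0.455  0.058] zmax 0.062
top housing_yellow 0.86 [166 218] 1242 med [0.626 0.237 0.019] zmax 0.051
top cover_blue 0.84 [226 235] 961 med [0.446 0.175 0.015] zmax 0.045
top cover_orange 0.88 [260 192] 998 med [0.347 0.305 0.015] zmax 0.045
top cover_green 0.65 [229 356] 1026 med [ 0.428 -0.174  0.014] zmax 0.045
top cover_green 0.65 [314 407] 1120 med [ 0.184 -0.304  0.015] zmax 0.045
top c
[... 2074 characters left out ...]
ax 0.128
side cover_green 0.23 [232 355] 214 med [ 0.559 -0.113  0.022] zmax 0.026
side cover_yellow 0.89 [322 330] 1569 med [ 0.354 -0.307  0.015] zmax 0.045
side tape 0.67 [226 307] 468 med [ 0.469 -0.008  0.019] zmax 0.026
side plug_a 0.75 [235 358] 227 med [ 0.559 -0.115  0.022] zmax 0.026
side plug_b 0.75 [235 358] 227 med [ 0.559 -0.115  0.022] zmax 0.026
side driver 0.85 [164 393] 302 med [0.829 0.079 0.017] zmax 0.026
side carton 0.55 [162 313] 1068 med [0.623 0.222 0.029] zmax 0.051
side cleaner 0.6 [266 476] 1457 med [ 0.675 -0.392  0.085] zmax 0.159
side meter 0.56 [134 311] 450 med [0.683 0.361 0.033] zmax 0.039
side meter 0.49 [327 421] 2645 med [ 0.515 -0.421  0.025] zmax 0.052
```

All four covers are present: blue at (235,225), orange (193,260), green (359,228) and yellow (400,251). The pink look-alike is at (408,313). The console is at (374,167), and the lever leans towards the red dot on the right (-y). Next I fit exact poses from the depth.

```bash
cat >> h.py <<'E'
H={"blue":(.66,0),"orange":(.515,.38),"green":(.516,-.42),"yellow":(.625,.235)}
C={"blue":(.446,.175),"orange":(.347,.305),"green":(.428,-.174),"yellow":(.357,-.292)}
def rect(P,c,z0,z1,r=.075):
    Q=P[(abs(P[:,2]-(z0+z1)/2)<(z1-z0)/2)&(np.hypot(*(P[:,:2]-c).T)<r)]
    if len(Q)<15: return None
    (cx,cy),(w,h),a=cv2.minAreaRect((Q[:,:2]*1000).astype(np.float32))
    if w<h: w,h,a=h,w,a+90
    return round(cx/1000,4),round(cy/1000,4),round(w),round(h),round((a+90)%180-90,1),len(Q),round(float(np.median(Q[:,2])),4)
E
python3 - <<'E'
from h import *
A={}
for n in("top","side"):
    f=np.load(n+"0.npz"); A[n]=cloud(n,f["d"])[0]
for k in H:
  for n in A: print(k,n,"H",rect(A[n],H[k],.046,.056),"bar",rect(A[n],C[k],.041,.05),"plate",rect(A[n],C[k],.01,.02))
for n in A:
  print(n,"con",rect(A[n],(.6,-.224),.05,.06,.1))
  P=A[n]; Q=P[(P[:,2]>.066)&(np.hypot(P[:,0]-.6,P[:,1]+.23)<.06)]
  for z in np.arange(.066,.14,.01):
    q=Q[abs(Q[:,2]-z)<.005]
    if len(q): print(n,round(z,3),len(q),np.round(np.r_[q[:,:2].min(0),q[:,:2].max(0)],3))
E
```

```text
blue top H (0.6585, -0.0004, 112, 82, -6.0, 219, 0.049) bar (0.4475, 0.178, 58, 17, 0.9, 113, 0.0442) plate (0.4485, 0.1781, 110, 78, 1.2, 802, 0.0141)
blue side H (0.6603, -0.0047, 115, 87, -6.4, 241, 0.0492) bar (0.4498, 0.1746, 59, 22, 1.9, 81, 0.0438) plate (0.4492, 0.1751, 110, 87, 1.3, 463, 0.0142)
orange top H (0.5124, 0.3842, 112, 82, 15.3, 266, 0.0492) bar (0.3489, 0.3082, 58, 18, -10.1, 124, 0.0442) plate (0.3488, 0.3087, 110, 81, -10.7, 854, 0.0144)
orange side H (0.5151, 0.3793, 116, 87, 15.9, 162, 0.0488) bar (0.3489, 0.3026, 58, 21, -13.6, 75, 0.0434) plate (0.3498, 0.3036, 110, 86, -9.6, 431, 0.0141)
green top H (0.5126, -0.4159, 111, 83, 0.1, 258, 0.0494) bar (0.4302, -0.1757, 60, 17, -17.0, 111, 0.0438) plate (0.4307, -0.1761, 110, 80, -17.0, 835, 0.0139)
green side H (0.5139, -0.4202, 114, 84, 0.1, 534, 0.0498) bar (0.4311, -0.1813, 59, 22, -18.5, 144, 0.044) plate (0.4317, -0.1808, 110, 84, -16.7, 847, 0.0143)
yellow top H (0.6215, 0.2351, 112, 82, 3.6, 238, 0.0493) bar (0.3585, -0.2955, 59, 19, 11.7, 128, 0.0438) plate (0.3582, -0.2954, 110, 80, 13.6, 843, 0.0141)
[... 176 characters left out ...]
, -0.2269, 129, 110, 79.7, 1412, 0.0545)
top 0.066 4 [ 0.603 -0.231  0.612 -0.226]
top 0.076 11 [ 0.601 -0.238  0.61  -0.228]
top 0.086 6 [ 0.601 -0.242  0.611 -0.234]
top 0.096 10 [ 0.6   -0.246  0.61  -0.236]
top 0.106 9 [ 0.596 -0.252  0.612 -0.24 ]
top 0.116 14 [ 0.595 -0.261  0.608 -0.243]
top 0.126 36 [ 0.595 -0.263  0.611 -0.244]
side con (0.6092, -0.2311, 134, 111, 80.7, 1573, 0.055)
side 0.066 6 [ 0.601 -0.242  0.608 -0.232]
side 0.076 13 [ 0.601 -0.247  0.612 -0.236]
side 0.086 10 [ 0.602 -0.249  0.608 -0.237]
side 0.096 9 [ 0.6   -0.252  0.608 -0.241]
side 0.106 12 [ 0.597 -0.264  0.608 -0.248]
side 0.116 20 [ 0.596 -0.267  0.607 -0.247]
side 0.126 42 [ 0.595 -0.268  0.613 -0.252]
```

play_rows(series=[{"travel":[0.013,-0.0315,0],"roll":-0.0482},{"travel":[0.013,-0.0315,0],"roll":-0.0482},{"travel":[0.013,-0.0315,0],"roll":-0.0482},{"travel":[0.013,-0.0315,0],"roll":-0.0482},{"travel":[0.013,-0.0315,0],"roll":-0.0482},{"travel":[0.013,-0.0315,0],"roll":-0.0482},{"travel":[0.013,-0.0315,0],"roll":-0.0482},{"travel":[0.013,-0.0315,0],"roll":-0.0482},{"travel":[0.013,-0.0315,0],"roll":-0.0482},{"travel":[0.013,-0.0315,0],"roll":-0.0482}], jaw=0)

```text
time_s: 2.83
eef_pos: [0.3439, 0.3764, 0.2189]
tcp_rot: [180.0, -0.0, 135.1]
ft_force: [0.9, -0.8, 0.3]
width: 0.503
finger_force: 0.0
```

play_rows(series=[{"travel":[0.013,-0.0315,0],"roll":-0.0482},{"travel":[0.013,-0.0315,0],"roll":-0.0482},{"travel":[0.013,-0.0315,0],"roll":-0.0482},{"travel":[0.013,-0.0315,0],"roll":-0.0482},{"travel":[0.013,-0.0315,0],"roll":-0.0482},{"travel":[0.013,-0.0315,0],"roll":-0.0482},{"travel":[0.013,-0.0315,0],"roll":-0.0482},{"travel":[0.013,-0.0315,0],"roll":-0.0482},{"travel":[0.013,-0.0315,0],"roll":-0.0482},{"travel":[0.013,-0.0315,0],"roll":-0.0482}])

```text
time_s: 3.67
eef_pos: [0.474, 0.0613, 0.219]
tcp_rot: [180.0, -0.0, 107.5]
ft_force: [0.0, 0.4, -0.2]
width: 0.501
finger_force: 0.0
```

play_rows(series=[{"travel":[0.013,-0.0315,0],"roll":-0.0482},{"travel":[0.013,-0.0315,0],"roll":-0.0482},{"travel":[0.013,-0.0315,0],"roll":-0.0482},{"travel":[0.013,-0.0315,0],"roll":-0.0482},{"travel":[0.013,-0.0315,0],"roll":-0.0482},{"travel":[0.013,-0.0315,0],"roll":-0.0482},{"travel":[0.013,-0.0315,0],"roll":-0.0482},{"travel":[0.013,-0.0315,0],"roll":-0.0482},{"travel":[0.013,-0.0315,0],"roll":-0.0482},{"travel":[0.013,-0.0315,0],"roll":-0.0482},{"travel":[0,0,0],"roll":0}])

```text
validation failed for argument at $.se...
```

play_rows(series=[{"travel":[0.013,-0.0315,0],"roll":-0.0482},{"travel":[0.013,-0.0315,0],"roll":-0.0482},{"travel":[0.013,-0.0315,0],"roll":-0.0482},{"travel":[0.013,-0.0315,0],"roll":-0.0482},{"travel":[0.013,-0.0315,0],"roll":-0.0482},{"travel":[0.013,-0.0315,0],"roll":-0.0482},{"travel":[0.013,-0.0315,0],"roll":-0.0482},{"travel":[0.013,-0.0315,0],"roll":-0.0482},{"travel":[0.013,-0.0315,0],"roll":-0.0482},{"travel":[0.013,-0.0315,0],"roll":-0.0482}])

```text
time_s: 4.5
eef_pos: [0.604, -0.2537, 0.2188]
tcp_rot: [180.0, -0.0, 79.9]
ft_force: [0.0, -0.0, 0.6]
width: 0.501
finger_force: 0.0
```

Run:
```python
from h import *
s=sense(); print(s["eef_pos"],s["tcp_rot"])
p,d=camera("wrist"); cv2.imwrite("pics/w0.png",p); P,v,u=cloud("wrist",d)
print(rect(P,(.608,-.228),.05,.06,.1))
Q=P[(P[:,2]>.066)&(np.hypot(P[:,0]-.6,P[:,1]+.23)<.06)]
for z in np.arange(.066,.15,.01):
    q=Q[abs(Q[:,2]-z)<.005]
    if len(q): print(round(z,3),len(q),np.round(np.r_[q[:,:2].min(0),q[:,:2].max(0)],3))
```

```text
[ 0.60397948 -0.25371653  0.21876803] [ 1.79977314e+02 -5.63733420e-03  7.99129538e+01]
(0.6119, -0.2378, 131, 111, 79.4, 10237, 0.0557)
0.066 32 [ 0.607 -0.241  0.617 -0.235]
0.076 65 [ 0.606 -0.245  0.617 -0.237]
0.086 69 [ 0.604 -0.25   0.616 -0.242]
0.096 79 [ 0.603 -0.254  0.615 -0.245]
0.106 59 [ 0.6   -0.258  0.617 -0.25 ]
0.116 151 [ 0.598 -0.266  0.616 -0.251]
0.126 342 [ 0.598 -0.274  0.615 -0.255]
0.136 1 [ 0.605 -0.259  0.605 -0.259]
```

View pics/w0.png

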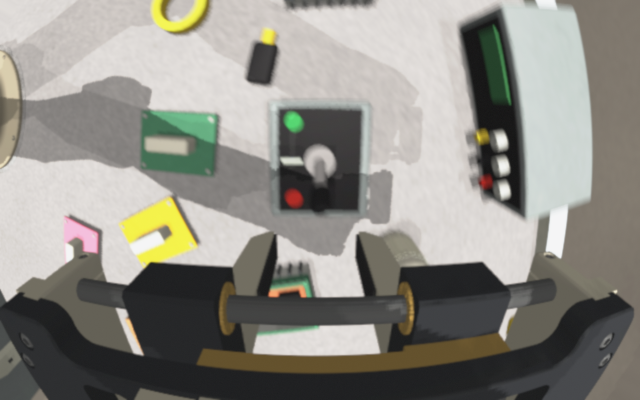

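The wrist picture shows the lever leaning to red, with the knob at (320,198) between the fingers. The three cameras disagree by several mm in y. To calibrate, I'll compare the fingertips that each camera sees with the known TCP.

Run:
```python
from h import *
s=sense(); e=np.array(s["eef_pos"]); yaw=np.radians(s["tcp_rot"][2]); tx=np.array([np.cos(yaw),np.sin(yaw)]); ty=np.array([np.sin(yaw),-np.cos(yaw)])
for n in("top","side","wrist"):
    p,d=camera(n); P,v,u=cloud(n,d); D=P-e
    L=np.c_[D[:,:2]@tx,D[:,:2]@ty,D[:,2]]
    m=(abs(L[:,0])<.06)&(abs(L[:,1])<.075)&(L[:,2]>-.02)
    for z0,z1 in((-.02,.01),(.01,.03),(.03,.06),(.06,.1)):
        for sg in(1,-1):
            q=L[m&(L[:,2]>z0)&(L[:,2]<z1)&(L[:,1]*sg>0)]
            if len(q)>5: print(n,z0,z1,sg,len(q),"x",np.round(np.percentile(q[:,0],[3,50,97]),4),"y",np.round(np.percentile(q[:,1],[3,50,97]),4))
    # console edges & plug for comparison
    print(n,"greenH",rect(P,H["green"],.046,.056),"con",rect(P,(.609,-.231),.05,.06,.1), "cg",rect(P,C["green"],.01,.02))
```

```text
top greenH (0.5126, -0.4159, 112, 83, 0.8, 251, 0.0491) con None cg None
side -0.02 0.01 1 33 x [-0.0096 -0.005   0.0076] y [0.0207 0.0232 0.0322]
side -0.02 0.01 -1 22 x [-0.0098 -0.0074  0.0065] y [-0.0394 -0.0312 -0.0254]
side 0.01 0.03 1 73 x [-0.0093 -0.0066  0.0076] y [0.0211 0.0238 0.0366]
side 0.01 0.03 -1 66 x [-0.0096 -0.0067  0.0053] y [-0.0408 -0.0369 -0.0257]
side 0.03 0.06 1 133 x [-0.0098 -0.0061  0.0086] y [0.0203 0.0241 0.0371]
side 0.03 0.06 -1 123 x [-0.0097 -0.0063  0.0088] y [-0.0425 -0.0381 -0.0263]
side 0.06 0.1 1 219 x [-0.0345 -0.0172  0.0255] y [0.0071 0.0279 0.0741]
side 0.06 0.1 -1 161 x [-0.0354 -0.0291  0.0025] y [-0.0684 -0.0428 -0.0047]
side greenH (0.514, -0.4204, 114, 83, 1.4, 515, 0.0497) con (0.6095, -0.2309, 133, 112, 79.7, 1570, 0.0549) cg (0.4322, -0.1792, 110, 85, -16.8, 852, 0.0143)
wrist -0.02 0.01 1 234 x [0.0021 0.0163 0.0172] y [0.0189 0.0216 0.0316]
wrist -0.02 0.01 -1 230 x [0.0016 0.0158 0.0167] y [-0.0392 -0.0299 -0.0269]
wrist 0.01 0.03 1 612 x [0.0012 0.0165 0.0172] y [0.0191 0.0238 0.0333]
wrist 0.01 0.03 -1 616 x [0.0009 0.0159 0.0167] y [-0.0413 -0.0317 -0.027 ]
wrist 0.03 0.06 1 1263 x [0.0047 0.0165 0.0173] y [0.019  0.0239 0.0333]
wrist 0.03 0.06 -1 1266 x [0.0046 0.016  0.0168] y [-0.0414 -0.0321 -0.0271]
wrist 0.06 0.1 1 6757 x [0.0044 0.038  0.0438] y [0.0035 0.0348 0.0746]
wrist 0.06 0.1 -1 5166 x [0.0052 0.0379 0.0432] y [-0.0701 -0.029  -0.0025]
wrist greenH (0.5263, -0.4164, 87, 83, 0.2, 492, 0.0498) con (0.6097, -0.2267, 130, 111, 79.3, 10258, 0.0554) cg (0.4313, -0.176, 111, 81, -16.7, 3753, 0.0146)
```

play_rows(series=[{"travel":[0.002,0.001,-0.02],"roll":0},{"travel":[0,0,-0.025],"roll":0},{"travel":[0,0,-0.025],"roll":0},{"travel":[0,0,-0.025],"roll":0},{"travel":[0,0,-0.015],"roll":0},{"travel":[0,0,-0.01],"roll":0},{"travel":[0,0,0],"roll":0},{"travel":[0,0,0],"roll":0}])

```text
time_s: 5.37
eef_pos: [0.6055, -0.2504, 0.0989]
tcp_rot: [-180.0, -0.0, 80.1]
ft_force: [-0.2, -0.6, -0.3]
width: 0.504
finger_force: 0.0
```

play_rows(series=[{"travel":[0,0,0],"roll":0},{"travel":[0,0,0],"roll":0},{"travel":[0,0,0],"roll":0},{"travel":[0,0,0],"roll":0},{"travel":[0,0,0],"roll":0},{"travel":[0,0,0],"roll":0},{"travel":[0,0,0],"roll":0},{"travel":[0,0,0],"roll":0}], jaw=-1)

```text
time_s: 6.03
eef_pos: [0.6061, -0.2514, 0.0991]
tcp_rot: [179.9, 0.0, 80.0]
ft_force: [1.9, -0.5, 3.6]
width: 0.187
finger_force: 30.0
```

play_rows(series=[{"travel":[0.001,0.005,0.002],"roll":0},{"travel":[0.001,0.005,0.001],"roll":0},{"travel":[0.001,0.005,0.001],"roll":0},{"travel":[0.001,0.005,0.001],"roll":0},{"travel":[0.0004,0.0047,0],"roll":0},{"travel":[0,0,0],"roll":0},{"travel":[0,0,0],"roll":0},{"travel":[0,0,0],"roll":0}])

```text
time_s: 6.7
eef_pos: [0.6094, -0.2259, 0.1034]
tcp_rot: [-179.9, -0.0, 80.0]
ft_force: [-0.9, -0.0, -0.7]
width: 0.03
finger_force: 0.0
```

Run:
```python
from h import *
p,d=camera("wrist"); s=sense(); print(s["eef_pos"],s["ft_force"],s["ft_torque"]); P,v,u=cloud("wrist",d)
print(rect(P,(.608,-.228),.05,.06,.1))
Q=P[(P[:,2]>.06)&(np.hypot(P[:,0]-.61,P[:,1]+.228)<.03)]
for z in np.arange(.066,.15,.01):
    q=Q[abs(Q[:,2]-z)<.005]
    if len(q): print(round(z,3),len(q),np.round(np.r_[q[:,:2].min(0),q[:,:2].max(0)],3))
```

```text
[ 0.60909093 -0.22561271  0.10322182] [-1.18825739 -0.21035743 -1.14192861] [-0.02578521  0.09362214  0.03966012]
(0.6114, -0.2176, 110, 108, -10.0, 16433, 0.0553)
0.066 370 [ 0.594 -0.238  0.625 -0.213]
0.076 68 [ 0.605 -0.234  0.611 -0.228]
0.086 60 [ 0.605 -0.238  0.609 -0.233]
0.096 63 [ 0.605 -0.243  0.608 -0.236]
0.106 240 [ 0.597 -0.243  0.624 -0.214]
0.116 466 [ 0.595 -0.247  0.626 -0.214]
0.126 511 [ 0.594 -0.248  0.626 -0.214]
0.136 646 [ 0.593 -0.221  0.627 -0.214]
0.146 422 [ 0.593 -0.221  0.627 -0.213]
```

The knob slipped out, since the fingers are now shut (width 0.03) and the lever is still at red. Next I'll straddle the lever along its swing and close centred over the hinge, which drives it upright.

play_rows(series=[{"travel":[0,0,0.03],"roll":0},{"travel":[0,0,0.03],"roll":0},{"travel":[0,0,0.02],"roll":0},{"travel":[0,0,0],"roll":-0.12},{"travel":[0,0,0],"roll":-0.12},{"travel":[0,0,0],"roll":-0.12},{"travel":[0,0,0],"roll":-0.12},{"travel":[0,0,0],"roll":-0.12},{"travel":[0,0,0],"roll":-0.12},{"travel":[0,0,0],"roll":-0.12}])

```text
time_s: 7.58
eef_pos: [0.6091, -0.2255, 0.1832]
tcp_rot: [-179.9, 0.0, 31.6]
ft_force: [-0.6, 0.5, -0.4]
width: 0.006
finger_force: 0.0
```

play_rows(series=[{"travel":[0,0,0],"roll":-0.12},{"travel":[0,0,0],"roll":-0.12},{"travel":[0,0,0],"roll":-0.12},{"travel":[0,0,0],"roll":-0.12},{"travel":[0,0,0],"roll":-0.12},{"travel":[0,0,0],"roll":-0.12},{"travel":[0.0005,-0.001,0],"roll":-0.011},{"travel":[0,0,0],"roll":0},{"travel":[0,0,0],"roll":0},{"travel":[0,0,0],"roll":0}], jaw=1)

```text
time_s: 8.42
eef_pos: [0.6101, -0.2273, 0.1836]
tcp_rot: [-180.0, 0.0, -9.8]
ft_force: [-0.5, -0.2, -0.5]
width: 0.674
finger_force: 0.0
```

Run:
```python
from h import *
s=sense(); print(s["eef_pos"],s["tcp_rot"],s["joints"],s["width"])
p,d=camera("wrist"); P,v,u=cloud("wrist",d)
print(rect(P,(.608,-.228),.05,.06,.1))
p,d=camera("side"); P,v,u=cloud("side",d)
Q=P[(P[:,2]>.06)&(P[:,2]<.14)&(np.hypot(P[:,0]-.61,P[:,1]+.24)<.05)]
for z in np.arange(.066,.15,.01):
    q=Q[abs(Q[:,2]-z)<.005]
    if len(q): print(round(z,3),len(q),np.round(np.r_[q[:,:2].min(0),q[:,:2].max(0)],3))
```

```text
[ 0.61012282 -0.22730702  0.18357712] [-1.79970888e+02  1.92072112e-02 -9.82989730e+00] [-15.09284901  40.69986524  51.24198268 105.70772581 -39.39811256
  53.29026197 -45.39624503] 0.6742614145632342
(0.6106, -0.2296, 130, 110, 79.7, 11903, 0.0555)
0.066 31 [ 0.593 -0.247  0.622 -0.216]
0.076 11 [ 0.602 -0.247  0.608 -0.237]
0.086 12 [ 0.601 -0.251  0.608 -0.239]
0.096 9 [ 0.6   -0.252  0.608 -0.245]
0.106 16 [ 0.597 -0.262  0.609 -0.246]
0.116 19 [ 0.596 -0.267  0.606 -0.252]
0.126 38 [ 0.596 -0.268  0.61  -0.252]
```

play_rows(series=[{"travel":[0,-0.001,0],"roll":0},{"travel":[0,0,0],"roll":0},{"travel":[0,0,0],"roll":0},{"travel":[0,0,-0.02],"roll":0},{"travel":[0,0,-0.02],"roll":0},{"travel":[0,0,-0.02],"roll":0},{"travel":[0,0,-0.015],"roll":0},{"travel":[0,0,-0.009],"roll":0},{"travel":[0,0,0],"roll":0},{"travel":[0,0,0],"roll":0}], jaw=1)

```text
time_s: 9.35
eef_pos: [0.6103, -0.2288, 0.0997]
tcp_rot: [180.0, 0.0, -10.0]
ft_force: [0.1, 0.6, 0.9]
width: 1.002
finger_force: 0.0
```

play_rows(series=[{"travel":[0,0,0],"roll":0},{"travel":[0,0,0],"roll":0},{"travel":[0,0,0],"roll":0},{"travel":[0,0,0],"roll":0},{"travel":[0,0,0],"roll":0},{"travel":[0,0,0],"roll":0},{"travel":[0,0,0],"roll":0},{"travel":[0,0,0],"roll":0},{"travel":[0,0,0],"roll":0},{"travel":[0,0,0],"roll":0}], jaw=-1)

```text
time_s: 10.18
eef_pos: [0.6107, -0.2312, 0.1011]
tcp_rot: [179.8, -0.2, -10.1]
ft_force: [-0.1, -1.5, 1.2]
width: 0.332
finger_force: 0.6
```

play_rows(series=[{"travel":[0,0,0],"roll":0},{"travel":[0,0,0],"roll":0},{"travel":[0,0,0],"roll":0},{"travel":[0,0,0],"roll":0}])

```text
time_s: 10.52
eef_pos: [0.6104, -0.2284, 0.0997]
tcp_rot: [180.0, -0.0, -10.0]
ft_force: [0.4, -1.0, 2.9]
width: 0.186
finger_force: 30.0
```

play_rows(series=[{"travel":[0,0,0],"roll":0},{"travel":[0,0,0],"roll":0},{"travel":[0,0,0],"roll":0},{"travel":[0,0,0],"roll":0},{"travel":[0,0,0.02],"roll":0},{"travel":[0,0,0.03],"roll":0},{"travel":[0,0,0.03],"roll":0},{"travel":[0,0,0.03],"roll":0},{"travel":[0,0,0],"roll":0},{"travel":[0,0,0],"roll":0}], jaw=0.1)

```text
time_s: 11.35
eef_pos: [0.611, -0.2285, 0.2111]
tcp_rot: [-180.0, -0.2, -10.0]
ft_force: [0.0, 0.7, -0.4]
width: 0.551
finger_force: 0.0
```

Run:
```python
from h import *
s=sense(); print(s["eef_pos"],s["tcp_rot"],s["joints"],s["width"])
p,d=camera("side"); P,v,u=cloud("side",d)
Q=P[(P[:,2]>.06)&(P[:,2]<.14)&(np.hypot(P[:,0]-.61,P[:,1]+.24)<.05)]
for z in np.arange(.066,.15,.01):
    q=Q[abs(Q[:,2]-z)<.005]
    if len(q): print(round(z,3),len(q),np.round(np.r_[q[:,:2].min(0),q[:,:2].max(0)],3))
for k in C: print(k,rect(P,C[k],.01,.02),rect(P,C[k],.041,.05))
```

```text
[ 0.6110045  -0.22854944  0.21106691] [-1.79989322e+02 -1.57895743e-01 -9.95686113e+00] [-16.02032906  39.20032046  52.94508931 104.29644351 -37.65876185
  55.80717837 -46.87099719] 0.5506257873485417
0.066 45 [ 0.591 -0.267  0.624 -0.22 ]
0.076 15 [ 0.603 -0.237  0.612 -0.226]
0.086 14 [ 0.602 -0.238  0.614 -0.229]
0.096 18 [ 0.603 -0.237  0.613 -0.228]
0.106 14 [ 0.603 -0.238  0.613 -0.223]
0.116 19 [ 0.599 -0.24   0.613 -0.229]
0.126 37 [ 0.601 -0.24   0.616 -0.223]
0.136 20 [ 0.604 -0.238  0.616 -0.225]
blue (0.4489, 0.1737, 112, 84, -1.5, 462, 0.0142) (0.4499, 0.1731, 58, 20, 0.6, 79, 0.0438)
orange (0.3498, 0.3024, 110, 87, -10.7, 429, 0.014) (0.3492, 0.3043, 59, 25, -4.1, 77, 0.0436)
green (0.4315, -0.1811, 111, 84, -18.3, 860, 0.0144) (0.4314, -0.1804, 59, 21, -16.4, 141, 0.044)
yellow (0.3599, -0.2991, 112, 81, 13.8, 1198, 0.0144) (0.3591, -0.2987, 60, 19, 12.5, 185, 0.0441)
```

play_rows(series=[{"travel":[-0.0224,0.0064,0],"roll":-0.0153},{"travel":[-0.0224,0.0064,0],"roll":-0.0153},{"travel":[-0.0224,0.0064,0],"roll":-0.0153},{"travel":[-0.0224,0.0064,0],"roll":-0.0153},{"travel":[-0.0224,0.0064,0],"roll":-0.0153},{"travel":[-0.0224,0.0064,0],"roll":-0.0153},{"travel":[-0.0224,0.0064,0],"roll":-0.0153},{"travel":[-0.0224,0.0064,0],"roll":-0.0153},{"travel":[0,0,-0.03],"roll":0},{"travel":[0,0,-0.03],"roll":0}])

```text
time_s: 12.23
eef_pos: [0.4304, -0.1759, 0.1489]
tcp_rot: [-180.0, -0.0, -16.9]
ft_force: [1.1, 0.1, -0.3]
width: 0.551
finger_force: 0.0
```

play_rows(series=[{"travel":[0,0,-0.02],"roll":0},{"travel":[0,0,-0.01],"roll":0},{"travel":[0,0,0],"roll":0},{"travel":[0,0,0],"roll":0},{"travel":[0,0,0],"roll":0}])

```text
time_s: 12.65
eef_pos: [0.431, -0.1774, 0.1197]
tcp_rot: [180.0, 0.0, -17.0]
ft_force: [0.8, 0.0, 0.5]
width: 0.552
finger_force: 0.0
```

Run:
```python
from h import *
s=sense(); print(s["eef_pos"],s["tcp_rot"],s["joints"],s["width"])
p,d=camera("wrist"); P,v,u=cloud("wrist",d); cv2.imwrite("pics/w1.png",p)
print(rect(P,C["green"],.041,.05),rect(P,C["green"],.01,.02))
p,d=camera("side"); P,v,u=cloud("side",d)
print(rect(P,C["green"],.041,.05),rect(P,C["green"],.01,.02))
```

```text
[ 0.4309613  -0.17738583  0.11971752] [ 1.79982521e+02  3.06099704e-02 -1.70125284e+01] [-15.85774188  34.16904752  47.01617769 131.98633172 -48.80237719
  33.06401173 -37.50739998] 0.5515315016398613
(0.4323, -0.1779, 60, 18, -16.4, 1531, 0.0447) (0.4323, -0.1784, 110, 80, -17.3, 8157, 0.0149)
(0.4314, -0.1808, 59, 20, -16.3, 146, 0.0439) (0.4316, -0.1796, 110, 85, -16.7, 859, 0.0143)
```

View pics/w1.png

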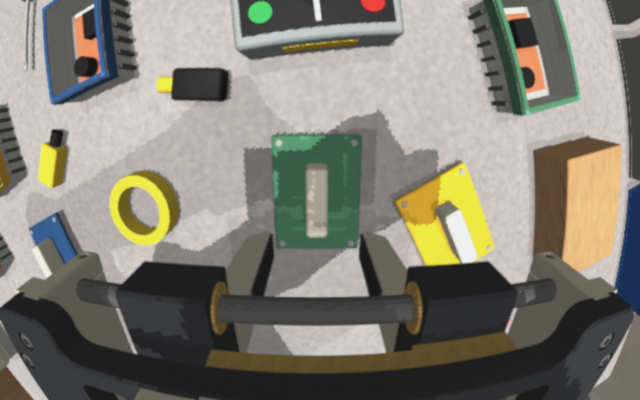

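The wrist picture shows the green cover centred ahead of the fingers, with its bar at (317,200) matching the depth fit. Next I descend and grip it.

play_rows(series=[{"travel":[0.0013,-0.0006,-0.025],"roll":0},{"travel":[0,0,-0.025],"roll":0},{"travel":[0,0,-0.025],"roll":0},{"travel":[0,0,-0.015],"roll":0},{"travel":[0,0,-0.0095],"roll":0},{"travel":[0,0,0],"roll":0},{"travel":[0,0,0],"roll":0}])

```text
time_s: 13.33
eef_pos: [0.4325, -0.1781, 0.0205]
tcp_rot: [-180.0, -0.0, -17.0]
ft_force: [-0.1, -0.2, 0.4]
width: 0.551
finger_force: 0.0
```

play_rows(series=[{"travel":[0,0,0],"roll":0},{"travel":[0,0,0],"roll":0},{"travel":[0,0,0],"roll":0},{"travel":[0,0,0],"roll":0},{"travel":[0,0,0],"roll":0},{"travel":[0,0,0],"roll":0},{"travel":[0,0,0],"roll":0},{"travel":[0,0,0],"roll":0}], jaw=-1)

```text
time_s: 14.0
eef_pos: [0.4326, -0.1777, 0.0203]
tcp_rot: [-180.0, -0.0, -17.0]
ft_force: [-0.3, 1.1, 5.7]
width: 0.192
finger_force: 30.0
```

play_rows(series=[{"travel":[0,0,0.02],"roll":0},{"travel":[0,0,0.02],"roll":0},{"travel":[0,0,0.02],"roll":0},{"travel":[0,0,0.02],"roll":0},{"travel":[0,0,0.02],"roll":0},{"travel":[0,0,0.02],"roll":0},{"travel":[0,0,0.02],"roll":0},{"travel":[0,0,0],"roll":0},{"travel":[0,0,0],"roll":0}])

```text
time_s: 14.75
eef_pos: [0.4328, -0.1775, 0.1604]
tcp_rot: [-180.0, -0.1, -16.9]
ft_force: [-0.2, 0.3, -1.8]
width: 0.194
finger_force: 30.0
```

play_rows(series=[{"travel":[0,-0.024,0],"roll":0.0298},{"travel":[0,-0.024,0],"roll":0.0298},{"travel":[0,-0.024,0],"roll":0.0298},{"travel":[0,-0.024,0],"roll":0.0298},{"travel":[0,-0.024,0],"roll":0.0298},{"travel":[0,-0.024,0],"roll":0.0298},{"travel":[0,-0.024,0],"roll":0.0298},{"travel":[0,-0.024,0],"roll":0.0298},{"travel":[0,-0.024,0],"roll":0.0298},{"travel":[0,-0.024,0],"roll":0.0298}])

```text
time_s: 15.58
eef_pos: [0.4318, -0.4184, 0.1583]
tcp_rot: [-179.9, 0.1, 0.2]
ft_force: [-0.1, -0.3, -1.7]
width: 0.194
finger_force: 30.0
```

play_rows(series=[{"travel":[0,0,0],"roll":0},{"travel":[0,0,0],"roll":0},{"travel":[0,0,0],"roll":0},{"travel":[0,0,0],"roll":0}])

```text
time_s: 15.92
eef_pos: [0.4323, -0.4163, 0.1592]
tcp_rot: [-179.9, 0.1, 0.1]
ft_force: [0.3, 0.2, -1.4]
width: 0.195
finger_force: 30.0
```

```bash
cat > look.py <<'E'
import sys
from h import *
k=sys.argv[1]
s=sense(); e=np.array(s["eef_pos"]); print("tcp",np.round(e,4),np.round(s["tcp_rot"],1),"j",np.round(s["joints"]),"w",round(float(s["width"]),3),"t",s["time_s"])
p,d=camera("wrist"); P,v,u=cloud("wrist",d); cv2.imwrite(f"pics/{sys.argv[2]}.png",p)
print("H",rect(P,H[k],.046,.056))
z=e[2]-.02+.015
print("held plate",rect(P,e[:2],z-.004,z+.006,.09),"held bar",rect(P,e[:2],z+.026,z+.034,.05))
p,d=camera("top"); P,v,u=cloud("top",d)
print("top H",rect(P,H[k],.046,.056),[ (c,rect(P,C[c],.01,.02)) for c in C if c!=k])
E
python3 look.py green w2
```

```text
tcp [ 0.4323 -0.4163  0.1592] [-1.799e+02  1.000e-01  1.000e-01] j [ 14.  35.  38. 113. -31.  43. -19.] w 0.195 t 15.9167
H (0.5209, -0.4187, 99, 83, 0.8, 1974, 0.0506)
held plate (0.4393, -0.4165, 95, 81, 0.1, 10923, 0.1537) held bar (0.4361, -0.416, 49, 45, 38.5, 3400, 0.1835)
top H None [('blue', (0.4484, 0.1779, 110, 78, 1.4, 799, 0.014)), ('orange', (0.349, 0.3088, 110, 81, -10.3, 861, 0.0142)), ('yellow', None)]
```

View pics/w2.png

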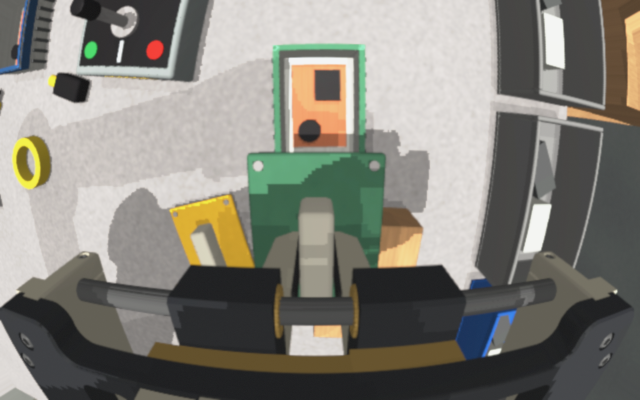

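The held green cover is level in the picture, with the housing opening just beyond it at (320,100). Next I place it.

play_rows(series=[{"travel":[0.0205,-0.0006,0],"roll":0},{"travel":[0.0205,-0.0006,0],"roll":0},{"travel":[0.0205,-0.0006,0],"roll":0},{"travel":[0.021,0,0],"roll":0},{"travel":[0,0,-0.03],"roll":0},{"travel":[0,0,-0.025],"roll":0},{"travel":[0,0,-0.01],"roll":0},{"travel":[0,0,0],"roll":0},{"travel":[0,0,0],"roll":0},{"travel":[0,0,0],"roll":0}])

```text
time_s: 16.85
eef_pos: [0.5152, -0.4202, 0.0965]
tcp_rot: [179.9, -0.1, 0.1]
ft_force: [-0.2, -0.0, -1.1]
width: 0.195
finger_force: 30.0
```

play_rows(series=[{"travel":[0,0,-0.005],"roll":0},{"travel":[0,0,-0.005],"roll":0},{"travel":[0,0,-0.005],"roll":0},{"travel":[0,0,-0.005],"roll":0},{"travel":[0,0,-0.005],"roll":0},{"travel":[0,0,-0.003],"roll":0},{"travel":[0,0,-0.004],"roll":0},{"travel":[0,0,0],"roll":0},{"travel":[0,0,0],"roll":0}])

```text
time_s: 17.6
eef_pos: [0.5148, -0.4196, 0.0628]
tcp_rot: [-180.0, 0.0, 0.1]
ft_force: [-0.9, -0.6, -0.7]
width: 0.19
finger_force: 30.0
```

play_rows(series=[{"travel":[0,0,-0.002],"roll":0},{"travel":[0,0,-0.001],"roll":0},{"travel":[0,0,0],"roll":0},{"travel":[0,0,0],"roll":0}])

```text
time_s: 17.93
eef_pos: [0.5151, -0.4199, 0.0614]
tcp_rot: [180.0, -0.1, 0.1]
ft_force: [-1.4, 1.4, 8.3]
width: 0.192
finger_force: 30.0
```

play_rows(series=[{"travel":[0,0,0],"roll":0},{"travel":[0,0,0],"roll":0},{"travel":[0,0,0],"roll":0},{"travel":[0,0,0.02],"roll":0},{"travel":[0,0,0.03],"roll":0},{"travel":[0,0,0.03],"roll":0},{"travel":[-0.03,0,0.03],"roll":0},{"travel":[-0.03,0,0],"roll":0},{"travel":[0,0,0],"roll":0},{"travel":[0,0,0],"roll":0}], jaw=0.1)

```text
time_s: 18.77
eef_pos: [0.4542, -0.42, 0.1704]
tcp_rot: [180.0, -0.0, -0.1]
ft_force: [1.8, 0.0, -0.4]
width: 0.547
finger_force: 0.0
```

```bash
cat > look.py <<'E'
import sys
from h import *
k=sys.argv[1]
s=sense(); e=np.array(s["eef_pos"]); print("tcp",np.round(e,4),np.round(s["tcp_rot"],1),"j",np.round(s["joints"]),"w",round(float(s["width"]),3),"t",s["time_s"])
for n in("wrist","top","side"):
    p,d=camera(n); P,v,u=cloud(n,d); cv2.imwrite(f"pics/{sys.argv[2]}{n[0]}.png",p)
    print(n,"H",rect(P,H[k],.046,.054),"seated plate",rect(P,H[k],.053,.06),"seated bar",rect(P,H[k],.082,.09))
    z=e[2]-.02+.015
    if n=="wrist": print("held plate",rect(P,e[:2],z-.004,z+.006,.09))
    for c in C:print("  ",c,rect(P,C[c],.01,.02),rect(P,C[c],.041,.05,.05))
E
python3 look.py green g1
```

```text
tcp [ 0.4542 -0.42    0.1704] [ 1.8e+02 -0.0e+00 -1.0e-01] j [ 12.  35.  39. 110. -31.  45. -21.] w 0.547 t 18.7667
wrist H (0.5156, -0.4185, 111, 83, 0.9, 761, 0.0536) seated plate (0.5156, -0.4194, 110, 80, 0.0, 8746, 0.0551) seated bar (0.5157, -0.4197, 60, 17, 0.8, 1529, 0.0849)
held plate (0.4567, -0.4205, 64, 17, -89.9, 64, 0.1705)
   blue (0.4108, 0.1367, 33, 13, -17.6, 52, 0.0131) None
   orange None None
   green None None
   yellow (0.38, -0.2928, 81, 71, -78.0, 2257, 0.014) (0.3783, -0.294, 25, 18, 14.1, 277, 0.0437)
top H None seated plate None seated bar None
   blue (0.4487, 0.1781, 110, 78, 1.6, 812, 0.0141) (0.4475, 0.178, 58, 17, 0.7, 113, 0.0436)
   orange (0.3487, 0.3089, 110, 81, -11.1, 853, 0.0143) (0.3491, 0.3085, 59, 18, -8.8, 131, 0.0438)
   green None None
   yellow None None
side H (0.5129, -0.421, 115, 82, 0.7, 333, 0.0526) seated plate (0.5135, -0.4215, 110, 81, -0.0, 1132, 0.0555) seated bar (0.5137, -0.4218, 61, 19, 0.0, 212, 0.0853)
   blue (0.4498, 0.1747, 111, 84, 2.1, 463, 0.0139) (0.4491, 0.1742, 59, 22, -2.0, 87, 0.0432)
   orange (0.3502, 0.304, 110, 83, -9.8, 428, 0.0138) (0.3497, 0.3017, 59, 24, -14.2, 73, 0.0437)
   green None None
   yellow (0.3594, -0.2996, 111, 82, 13.1, 1196, 0.0143) (0.3594, -0.3002, 61, 19, 13.0, 189, 0.0443)
```

play_rows(series=[{"travel":[-0.0119,0.0154,0],"roll":0.029},{"travel":[-0.0119,0.0154,0],"roll":0.029},{"travel":[-0.0119,0.0154,0],"roll":0.029},{"travel":[-0.0119,0.0154,0],"roll":0.029},{"travel":[-0.0119,0.0154,0],"roll":0.029},{"travel":[-0.0119,0.0154,0],"roll":0.029},{"travel":[-0.0119,0.0154,0],"roll":0.029},{"travel":[-0.0119,0.0154,0],"roll":0.029},{"travel":[0,0,-0.025],"roll":0},{"travel":[0,0,-0.025],"roll":0}])

```text
time_s: 19.75
eef_pos: [0.3616, -0.2956, 0.1195]
tcp_rot: [179.9, -0.1, 13.5]
ft_force: [1.4, -0.7, -0.8]
width: 0.548
finger_force: 0.0
```

play_rows(series=[{"travel":[0,0,0],"roll":0},{"travel":[0,0,0],"roll":0},{"travel":[0,0,0],"roll":0},{"travel":[0,0,0],"roll":0}])

```text
time_s: 20.08
eef_pos: [0.3608, -0.297, 0.1203]
tcp_rot: [179.9, -0.0, 13.4]
ft_force: [-0.1, 0.0, -1.1]
width: 0.544
finger_force: 0.0
```

```bash
python3 look.py yellow y1 | grep -v "blue\|green\|orange"
```

```text
tcp [ 0.3608 -0.297   0.1203] [179.9  -0.   13.4] j [ 11.  29.  30. 131. -33.  27.  -8.] w 0.544 t 20.0833
wrist H None seated plate None seated bar None
held plate (0.3627, -0.2967, 62, 15, -76.5, 45, 0.1205)
   yellow (0.3596, -0.2976, 110, 80, 13.0, 8122, 0.0147) (0.36, -0.2971, 60, 19, 13.9, 1521, 0.0444)
top H (0.6215, 0.2349, 113, 82, 3.8, 237, 0.0492) seated plate None seated bar None
   yellow None None
side H None seated plate None seated bar None
   yellow (0.3594, -0.2993, 111, 83, 13.3, 1203, 0.0145) (0.3586, -0.2996, 61, 19, 13.8, 187, 0.0441)
```

play_rows(series=[{"travel":[-0.001,-0.0003,-0.025],"roll":0},{"travel":[0,0,-0.025],"roll":0},{"travel":[0,0,-0.025],"roll":0},{"travel":[0,0,-0.015],"roll":0},{"travel":[0,0,-0.0095],"roll":0},{"travel":[0,0,0],"roll":0},{"travel":[0,0,0],"roll":0}])

```text
time_s: 20.82
eef_pos: [0.3592, -0.2969, 0.0202]
tcp_rot: [-180.0, 0.0, 13.3]
ft_force: [0.4, 0.1, 0.9]
width: 0.55
finger_force: 0.0
```

play_rows(series=[{"travel":[0,0,0],"roll":0},{"travel":[0,0,0],"roll":0},{"travel":[0,0,0],"roll":0},{"travel":[0,0,0],"roll":0},{"travel":[0,0,0],"roll":0},{"travel":[0,0,0],"roll":0},{"travel":[0,0,0],"roll":0},{"travel":[0,0,0],"roll":0}], jaw=-1)

```text
time_s: 21.48
eef_pos: [0.3596, -0.2969, 0.0204]
tcp_rot: [180.0, -0.0, 13.4]
ft_force: [0.2, 0.3, 7.0]
width: 0.192
finger_force: 30.0
```

play_rows(series=[{"travel":[0,0,0.02],"roll":0},{"travel":[0,0,0.02],"roll":0},{"travel":[0,0,0.02],"roll":0},{"travel":[0,0,0.02],"roll":0},{"travel":[0,0,0.02],"roll":0},{"travel":[0,0,0.02],"roll":0},{"travel":[0,0,0.02],"roll":0},{"travel":[0,0,0],"roll":0},{"travel":[0,0,0],"roll":0}])

```text
time_s: 22.23
eef_pos: [0.3597, -0.2965, 0.1604]
tcp_rot: [180.0, -0.1, 13.4]
ft_force: [-1.4, 0.6, -1.3]
width: 0.194
finger_force: 30.0
```

play_rows(series=[{"travel":[0.0107,0.0165,0.006],"roll":0.099},{"travel":[0.0107,0.0165,0.006],"roll":0.099},{"travel":[0.0107,0.0165,0.006],"roll":0.099},{"travel":[0.0107,0.0165,0.006],"roll":0.099},{"travel":[0.0107,0.0165,0.006],"roll":0.099},{"travel":[0.0107,0.0165,0],"roll":0.099},{"travel":[0.0107,0.0165,0],"roll":0.099},{"travel":[0.0107,0.0165,0],"roll":0.099},{"travel":[0.0107,0.0165,0],"roll":0.099},{"travel":[0.0107,0.0165,0],"roll":0.099}])

```text
time_s: 23.07
eef_pos: [0.466, -0.1304, 0.1888]
tcp_rot: [-179.9, -0.0, 70.4]
ft_force: [-0.3, -1.1, -2.2]
width: 0.188
finger_force: 30.0
```

play_rows(series=[{"travel":[0.0107,0.0165,0],"roll":0.099},{"travel":[0.0107,0.0165,0],"roll":0.099},{"travel":[0.0107,0.0165,0],"roll":0.099},{"travel":[0.0107,0.0165,0],"roll":0.099},{"travel":[0.0107,0.0165,0],"roll":0.099},{"travel":[0.012,0.0189,0],"roll":0.099},{"travel":[0.012,0.0189,0],"roll":0.099},{"travel":[0.012,0.0189,0],"roll":0.099},{"travel":[0.012,0.0189,0],"roll":0.099},{"travel":[0.012,0.0189,0],"roll":0.099}])

```text
time_s: 23.9
eef_pos: [0.5793, 0.0465, 0.1883]
tcp_rot: [-179.9, -0.1, 127.1]
ft_force: [-0.0, 0.6, -1.9]
width: 0.19
finger_force: 30.0
```

play_rows(series=[{"travel":[0.012,0.0189,0],"roll":0.099},{"travel":[0.012,0.0189,0],"roll":0.099},{"travel":[0.012,0.0189,0],"roll":0.099},{"travel":[0.012,0.0189,0],"roll":0.099},{"travel":[0.012,0.0189,0],"roll":0.099},{"travel":[0.012,0.0189,0],"roll":0.099},{"travel":[0.012,0.0189,0],"roll":0.099},{"travel":[0.012,0.0189,0],"roll":0.099},{"travel":[0.012,0.0189,0],"roll":0.099},{"travel":[0.012,0.0189,0],"roll":0.099}])

```text
time_s: 24.73
eef_pos: [0.6993, 0.2351, 0.1876]
tcp_rot: [179.9, -0.2, -176.2]
ft_force: [0.6, -0.6, -2.5]
width: 0.192
finger_force: 30.0
```

play_rows(series=[{"travel":[0,0,-0.015],"roll":0},{"travel":[0,0,-0.015],"roll":0},{"travel":[0,0,0],"roll":0},{"travel":[0,0,0],"roll":0},{"travel":[0,0,0],"roll":0}])

```text
time_s: 25.15
eef_pos: [0.6996, 0.234, 0.1596]
tcp_rot: [180.0, -0.1, -176.5]
ft_force: [0.3, -0.3, -1.6]
width: 0.19
finger_force: 30.0
```

```bash
python3 look.py yellow y2
```

```text
tcp [0.6996 0.234  0.1596] [ 1.800e+02 -1.000e-01 -1.765e+02] j [-18.  39.  -8.  92.   7.  50.  65.] w 0.19 t 25.15
wrist H (0.6129, 0.2333, 91, 82, 4.0, 1893, 0.0508) seated plate None seated bar None
held plate (0.6923, 0.2334, 96, 81, 3.4, 11001, 0.1544)
   blue None None
   orange None None
   green None None
   yellow None None
top H (0.6261, 0.1967, 109, 21, 14.2, 62, 0.0487) seated plate None seated bar None
   blue (0.4613, 0.1445, 106, 35, 23.9, 236, 0.0138) None
   orange None None
   green None None
   yellow None None
side H (0.6227, 0.2309, 115, 87, 4.4, 187, 0.0488) seated plate None seated bar None
   blue (0.4497, 0.1733, 112, 83, 2.1, 462, 0.0139) (0.4499, 0.1726, 60, 22, 3.3, 89, 0.0432)
   orange (0.3498, 0.3034, 109, 86, -9.9, 433, 0.0137) (0.3496, 0.3027, 59, 21, -10.4, 70, 0.0434)
   green None None
   yellow None None
```

play_rows(series=[{"travel":[-0.0192,0,0],"roll":0.006},{"travel":[-0.0192,0,0],"roll":0},{"travel":[-0.0192,0,0],"roll":0},{"travel":[-0.0192,0,0],"roll":0},{"travel":[0,0,-0.03],"roll":0},{"travel":[0,0,-0.025],"roll":0},{"travel":[0,0,-0.01],"roll":0},{"travel":[0,0,0],"roll":0},{"travel":[0,0,0],"roll":0},{"travel":[0,0,0],"roll":0}])

```text
time_s: 26.13
eef_pos: [0.624, 0.2346, 0.0964]
tcp_rot: [180.0, 0.1, -176.1]
ft_force: [-0.5, 0.6, -2.0]
width: 0.19
finger_force: 30.0
```

play_rows(series=[{"travel":[0,0,-0.005],"roll":0},{"travel":[0,0,-0.005],"roll":0},{"travel":[0,0,-0.005],"roll":0},{"travel":[0,0,-0.005],"roll":0},{"travel":[0,0,-0.005],"roll":0},{"travel":[0,0,-0.004],"roll":0},{"travel":[0,0,-0.004],"roll":0},{"travel":[0,0,-0.002],"roll":0},{"travel":[0,0,0],"roll":0},{"travel":[0,0,0],"roll":0}])

```text
time_s: 26.97
eef_pos: [0.6229, 0.2342, 0.0612]
tcp_rot: [-180.0, 0.0, -176.1]
ft_force: [-4.1, -1.5, 10.6]
width: 0.192
finger_force: 30.0
```

play_rows(series=[{"travel":[0,0,0],"roll":0},{"travel":[0,0,0],"roll":0},{"travel":[0,0,0],"roll":0},{"travel":[0,0,0.02],"roll":0},{"travel":[0,0,0.03],"roll":0},{"travel":[0,0,0.03],"roll":0},{"travel":[0,0,0.03],"roll":0},{"travel":[0.03,0,0],"roll":0},{"travel":[0,0,0],"roll":0},{"travel":[0,0,0],"roll":0}], jaw=0.1)

```text
time_s: 27.8
eef_pos: [0.6541, 0.2338, 0.1701]
tcp_rot: [180.0, 0.1, -176.2]
ft_force: [-1.0, 0.5, -1.1]
width: 0.55
finger_force: 0.0
```

```bash
python3 look.py yellow y3
```

```text
tcp [0.6541 0.2338 0.1701] [ 1.800e+02  1.000e-01 -1.762e+02] j [-19.  35.  -8.  98.   7.  47.  63.] w 0.55 t 27.8
wrist H (0.6211, 0.2337, 111, 82, 3.4, 660, 0.0537) seated plate (0.6209, 0.234, 110, 81, 3.9, 8428, 0.0551) seated bar (0.621, 0.2339, 59, 18, 3.5, 1488, 0.0849)
held plate (0.6507, 0.2337, 62, 16, -86.4, 57, 0.1698)
   blue (0.4804, 0.1778, 80, 46, -89.1, 2726, 0.0143) (0.4739, 0.178, 19, 10, 87.3, 168, 0.0438)
   orange None None
   green None None
   yellow None None
top H (0.6224, 0.2247, 111, 63, 5.5, 185, 0.0528) seated plate (0.6215, 0.2292, 110, 68, 5.2, 382, 0.0554) seated bar (0.622, 0.2348, 56, 17, 3.8, 77, 0.0847)
   blue (0.4485, 0.175, 110, 72, 1.5, 516, 0.014) (0.4486, 0.1788, 56, 15, 2.4, 93, 0.0437)
   orange None None
   green None None
   yellow None None
side H (0.6232, 0.23, 115, 85, 3.1, 217, 0.0522) seated plate (0.6218, 0.2299, 111, 84, 2.0, 311, 0.0552) seated bar (0.6221, 0.23, 57, 19, 1.9, 62, 0.0842)
   blue (0.4491, 0.1749, 111, 84, -0.8, 460, 0.014) (0.4493, 0.174, 59, 21, 0.3, 79, 0.0436)
   orange (0.3496, 0.3029, 111, 83, -12.0, 425, 0.0138) (0.3501, 0.3032, 59, 21, -14.1, 67, 0.0435)
   green None None
   yellow None None
```

play_rows(series=[{"travel":[-0.0254,-0.0072,0],"roll":-0.006},{"travel":[-0.0254,-0.0072,0],"roll":-0.006},{"travel":[-0.0254,-0.0072,0],"roll":-0.006},{"travel":[-0.0254,-0.0072,0],"roll":-0.006},{"travel":[-0.0254,-0.0072,0],"roll":-0.006},{"travel":[-0.0254,-0.0072,0],"roll":-0.006},{"travel":[-0.0254,-0.0072,0],"roll":-0.006},{"travel":[-0.0254,-0.0072,0],"roll":-0.006},{"travel":[0,0,-0.025],"roll":0},{"travel":[0,0,-0.025],"roll":0}])

```text
time_s: 28.78
eef_pos: [0.4485, 0.1765, 0.1207]
tcp_rot: [179.9, 0.1, -178.8]
ft_force: [1.0, 0.1, 1.2]
width: 0.549
finger_force: 0.0
```

play_rows(series=[{"travel":[0,0,0],"roll":0},{"travel":[0,0,0],"roll":0},{"travel":[0,0,0],"roll":0},{"travel":[0,0,0],"roll":0}])

```text
time_s: 29.12
eef_pos: [0.4502, 0.177, 0.1209]
tcp_rot: [180.0, 0.1, -178.9]
ft_force: [-0.2, -0.4, 0.2]
width: 0.551
finger_force: 0.0
```

```bash
python3 look.py blue b1
```

```text
tcp [0.4502 0.177  0.1209] [ 1.800e+02  1.000e-01 -1.789e+02] j [-23.  27.  -7. 128.   8.  26.  55.] w 0.551 t 29.1167
wrist H None seated plate None seated bar None
held plate (0.4469, 0.1767, 62, 13, -88.8, 41, 0.121)
   blue (0.4491, 0.1776, 110, 80, 1.2, 8190, 0.0148) (0.4491, 0.1774, 60, 19, 1.8, 1476, 0.0446)
   orange (0.3499, 0.3067, 110, 81, -10.9, 6634, 0.0147) (0.3497, 0.3065, 60, 19, -10.7, 1264, 0.0444)
   green None None
   yellow None None
top H (0.6586, -0.0003, 112, 82, -5.0, 222, 0.0495) seated plate None seated bar None
   blue (0.4471, 0.1782, 107, 78, 1.3, 402, 0.014) (0.4273, 0.1784, 17, 15, -79.1, 30, 0.0442)
   orange None None
   green None None
   yellow None None
side H (0.6599, -0.0045, 114, 88, -5.1, 240, 0.0491) seated plate None seated bar None
   blue (0.4492, 0.1739, 112, 87, 0.2, 471, 0.014) (0.4493, 0.1746, 59, 22, -0.1, 81, 0.044)
   orange (0.3505, 0.3047, 110, 87, -11.3, 424, 0.014) (0.3497, 0.3043, 59, 24, -12.8, 74, 0.0437)
   green None None
   yellow None None
```

play_rows(series=[{"travel":[-0.0003,0.0006,-0.025],"roll":0},{"travel":[0,0,-0.025],"roll":0},{"travel":[0,0,-0.025],"roll":0},{"travel":[0,0,-0.015],"roll":0},{"travel":[0,0,-0.0105],"roll":0},{"travel":[0,0,0],"roll":0},{"travel":[0,0,0],"roll":0}])

```text
time_s: 29.85
eef_pos: [0.4494, 0.1773, 0.0196]
tcp_rot: [-180.0, -0.0, -178.9]
ft_force: [-0.4, 0.2, 0.8]
width: 0.549
finger_force: 0.0
```

play_rows(series=[{"travel":[0,0,0],"roll":0},{"travel":[0,0,0],"roll":0},{"travel":[0,0,0],"roll":0},{"travel":[0,0,0],"roll":0},{"travel":[0,0,0],"roll":0},{"travel":[0,0,0],"roll":0},{"travel":[0,0,0],"roll":0},{"travel":[0,0,0],"roll":0}], jaw=-1)

```text
time_s: 30.52
eef_pos: [0.4497, 0.1774, 0.0199]
tcp_rot: [180.0, 0.0, -178.9]
ft_force: [-0.4, -0.5, 5.6]
width: 0.195
finger_force: 30.0
```

play_rows(series=[{"travel":[0,0,0.02],"roll":0},{"travel":[0,0,0.02],"roll":0},{"travel":[0,0,0.02],"roll":0},{"travel":[0,0,0.02],"roll":0},{"travel":[0,0,0.02],"roll":0},{"travel":[0,0,0.02],"roll":0},{"travel":[0,0,0.02],"roll":0},{"travel":[0,0,0],"roll":0},{"travel":[0,0,0],"roll":0}])

```text
time_s: 31.27
eef_pos: [0.4498, 0.1773, 0.1602]
tcp_rot: [180.0, 0.1, -178.9]
ft_force: [0.5, -0.1, -1.2]
width: 0.189
finger_force: 30.0
```

play_rows(series=[{"travel":[0.0288,-0.0185,0],"roll":-0.0115},{"travel":[0.0288,-0.0185,0],"roll":-0.0115},{"travel":[0.0288,-0.0185,0],"roll":-0.0115},{"travel":[0.0288,-0.0185,0],"roll":-0.0115},{"travel":[0.0288,-0.0185,0],"roll":-0.0115},{"travel":[0.0288,-0.0185,0],"roll":-0.0115},{"travel":[0.0288,-0.0185,0],"roll":-0.0115},{"travel":[0.0288,-0.0185,0],"roll":-0.0115},{"travel":[0.0288,-0.0185,0],"roll":-0.0115},{"travel":[0.0288,-0.0185,0],"roll":-0.0115}])

```text
time_s: 32.1
eef_pos: [0.7378, -0.0089, 0.157]
tcp_rot: [-180.0, -0.2, 174.5]
ft_force: [-0.1, 0.5, -2.0]
width: 0.193
finger_force: 30.0
```

play_rows(series=[{"travel":[0,0,0],"roll":0},{"travel":[0,0,0],"roll":0},{"travel":[0,0,0],"roll":0},{"travel":[0,0,0],"roll":0},{"travel":[0,0,0],"roll":0}])

```text
time_s: 32.52
eef_pos: [0.7365, -0.0064, 0.1592]
tcp_rot: [180.0, -0.1, 174.6]
ft_force: [-0.1, 0.7, -1.0]
width: 0.19
finger_force: 30.0
```

```bash
python3 look.py blue b2
```

```text
tcp [ 0.7365 -0.0064  0.1592] [ 1.800e+02 -1.000e-01  1.746e+02] j [ 0. 39. -7. 93.  6. 49. 76.] w 0.19 t 32.5167
wrist H (0.6496, -0.0011, 92, 83, -6.1, 1871, 0.0505) seated plate None seated bar None
held plate (0.7289, -0.0061, 96, 80, -5.4, 11043, 0.1542)
   blue None None
   orange None None
   green None None
   yellow None None
top H None seated plate None seated bar None
   blue None None
   orange (0.3489, 0.3089, 110, 81, -10.4, 855, 0.0141) (0.3489, 0.3083, 59, 19, -10.3, 121, 0.0442)
   green None None
   yellow None None
side H (0.6592, -0.0054, 114, 87, -5.4, 245, 0.0491) seated plate None seated bar None
   blue None None
   orange (0.35, 0.3043, 110, 87, -11.6, 427, 0.0139) (0.3492, 0.3035, 58, 22, -13.2, 69, 0.0434)
   green None None
   yellow None None
```

play_rows(series=[{"travel":[-0.0193,0.0012,0],"roll":0},{"travel":[-0.0193,0.0012,0],"roll":0},{"travel":[-0.0193,0.0012,0],"roll":0},{"travel":[-0.0194,0.0012,0],"roll":0},{"travel":[0,0,-0.03],"roll":0},{"travel":[0,0,-0.025],"roll":0},{"travel":[0,0,-0.01],"roll":0},{"travel":[0,0,0],"roll":0},{"travel":[0,0,0],"roll":0},{"travel":[0,0,0],"roll":0}])

```text
time_s: 33.5
eef_pos: [0.6611, -0.0028, 0.0958]
tcp_rot: [180.0, 0.1, 174.5]
ft_force: [0.5, 0.0, -0.7]
width: 0.192
finger_force: 30.0
```

play_rows(series=[{"travel":[0,0,-0.005],"roll":0},{"travel":[0,0,-0.005],"roll":0},{"travel":[0,0,-0.005],"roll":0},{"travel":[0,0,-0.005],"roll":0},{"travel":[0,0,-0.005],"roll":0},{"travel":[0,0,-0.004],"roll":0},{"travel":[0,0,-0.004],"roll":0},{"travel":[0,0,-0.003],"roll":0},{"travel":[0,0,0],"roll":0},{"travel":[0,0,0],"roll":0}])

```text
time_s: 34.33
eef_pos: [0.6604, -0.003, 0.0604]
tcp_rot: [-180.0, 0.1, 174.5]
ft_force: [-5.4, -0.7, 18.5]
width: 0.195
finger_force: 30.0
```

play_rows(series=[{"travel":[0,0,0],"roll":0},{"travel":[0,0,0],"roll":0},{"travel":[0,0,0],"roll":0},{"travel":[0,0,0.02],"roll":0},{"travel":[0,0,0.03],"roll":0},{"travel":[0,0,0.03],"roll":0},{"travel":[0,0,0.03],"roll":0},{"travel":[0.03,0,0],"roll":0},{"travel":[0,0,0],"roll":0},{"travel":[0,0,0],"roll":0}], jaw=0.1)

```text
time_s: 35.17
eef_pos: [0.6909, -0.0029, 0.1684]
tcp_rot: [180.0, 0.0, 174.5]
ft_force: [-0.2, -0.6, -0.3]
width: 0.551
finger_force: 0.0
```

```bash
python3 look.py blue b3|head -4
```

```text
tcp [ 0.6909 -0.0029  0.1684] [180.    0.  174.5] j [-0. 35. -7. 99.  6. 47. 75.] w 0.551 t 35.1667
wrist H (0.6574, -0.0023, 110, 83, -5.8, 737, 0.0536) seated plate (0.6579, -0.003, 109, 81, -5.5, 8410, 0.0551) seated bar (0.6579, -0.0032, 58, 18, -5.3, 1512, 0.0849)
held plate (0.6882, -0.0032, 63, 17, 84.6, 59, 0.1681)
   blue None None
```

play_rows(series=[{"travel":[-0.034,0.031,0],"roll":-0.0092},{"travel":[-0.034,0.031,0],"roll":-0.0092},{"travel":[-0.034,0.031,0],"roll":-0.0092},{"travel":[-0.034,0.031,0],"roll":-0.0092},{"travel":[-0.034,0.031,0],"roll":-0.0092},{"travel":[-0.034,0.031,0],"roll":-0.0092},{"travel":[-0.034,0.031,0],"roll":-0.0092},{"travel":[-0.034,0.031,0],"roll":-0.0092},{"travel":[-0.034,0.031,0],"roll":-0.0092},{"travel":[-0.034,0.031,0],"roll":-0.0092}])

```text
time_s: 36.15
eef_pos: [0.3799, 0.2781, 0.1682]
tcp_rot: [-180.0, -0.0, 169.2]
ft_force: [0.2, 0.8, 0.3]
width: 0.548
finger_force: 0.0
```

play_rows(series=[{"travel":[0,0,-0.025],"roll":0},{"travel":[0,0,-0.025],"roll":0},{"travel":[0,0,0],"roll":0},{"travel":[0,0,0],"roll":0},{"travel":[0,0,0],"roll":0},{"travel":[0,0,0],"roll":0}])

```text
time_s: 36.65
eef_pos: [0.3829, 0.2775, 0.1195]
tcp_rot: [180.0, 0.0, 169.2]
ft_force: [-0.6, 0.3, -0.2]
width: 0.55
finger_force: 0.0
```

```bash
python3 look.py orange o1
```

```text
tcp [0.3829 0.2775 0.1195] [180.    0.  169.2] j [-39.  27.  -5. 129.   5.  24.  31.] w 0.55 t 36.65
wrist H (0.4593, 0.3906, 38, 15, -79.6, 281, 0.05) seated plate None seated bar None
held plate (0.3803, 0.2784, 63, 14, 79.1, 40, 0.1197)
   blue None None
   orange (0.3497, 0.3072, 110, 81, -10.8, 8864, 0.0148) (0.3496, 0.3071, 59, 18, -9.5, 1618, 0.0446)
   green None None
   yellow None None
top H (0.5133, 0.3845, 111, 83, 14.4, 197, 0.0494) seated plate None seated bar None
   blue None None
   orange (0.3239, 0.3133, 80, 59, 79.0, 429, 0.0141) (0.3334, 0.3112, 29, 17, -12.9, 60, 0.0441)
   green None None
   yellow None None
side H (0.5127, 0.3798, 115, 86, 13.9, 160, 0.0487) seated plate None seated bar None
   blue None None
   orange (0.3499, 0.3031, 110, 89, -10.1, 431, 0.0137) (0.3501, 0.3043, 58, 21, -8.5, 65, 0.0435)
   green None None
   yellow None None
```

play_rows(series=[{"travel":[-0.016,0.0148,0],"roll":0},{"travel":[-0.016,0.0148,0],"roll":0},{"travel":[0,0,-0.025],"roll":0},{"travel":[0,0,-0.025],"roll":0},{"travel":[0,0,-0.01],"roll":0},{"travel":[0,0,0],"roll":0},{"travel":[0,0,0],"roll":0},{"travel":[0,0,0],"roll":0}])

```text
time_s: 37.47
eef_pos: [0.3507, 0.3075, 0.0594]
tcp_rot: [180.0, 0.0, 169.2]
ft_force: [-0.6, 0.2, -0.2]
width: 0.553
finger_force: 0.0
```

```bash
python3 look.py orange o2|head -6
```

```text
tcp [0.3507 0.3075 0.0594] [180.    0.  169.2] j [-46.  33.  -3. 132.   6.  15.  25.] w 0.553 t 37.4667
wrist H None seated plate None seated bar None
held plate (0.3476, 0.3083, 62, 13, 79.4, 37, 0.0597)
   blue None None
   orange (0.3498, 0.307, 110, 81, -10.6, 11771, 0.0149) (0.3494, 0.3072, 60, 18, -10.5, 2379, 0.0447)
   green None None
```

play_rows(series=[{"travel":[0,-0.0002,-0.015],"roll":0},{"travel":[0,0,-0.015],"roll":0},{"travel":[0,0,-0.0095],"roll":0},{"travel":[0,0,0],"roll":0},{"travel":[0,0,0],"roll":0}])

```text
time_s: 38.03
eef_pos: [0.3501, 0.307, 0.0191]
tcp_rot: [-180.0, -0.0, 169.3]
ft_force: [0.1, -0.8, 0.5]
width: 0.551
finger_force: 0.0
```

play_rows(series=[{"travel":[0,0,0],"roll":0},{"travel":[0,0,0],"roll":0},{"travel":[0,0,0],"roll":0},{"travel":[0,0,0],"roll":0},{"travel":[0,0,0],"roll":0},{"travel":[0,0,0],"roll":0},{"travel":[0,0,0],"roll":0},{"travel":[0,0,0],"roll":0}], jaw=-1)

```text
time_s: 38.7
eef_pos: [0.3503, 0.3073, 0.0193]
tcp_rot: [180.0, 0.0, 169.3]
ft_force: [-0.1, -0.5, 5.7]
width: 0.195
finger_force: 30.0
```

play_rows(series=[{"travel":[0,0,0.02],"roll":0},{"travel":[0,0,0.02],"roll":0},{"travel":[0,0,0.02],"roll":0},{"travel":[0,0,0.02],"roll":0},{"travel":[0,0,0.02],"roll":0},{"travel":[0,0,0.02],"roll":0},{"travel":[0,0,0.02],"roll":0},{"travel":[0,0,0],"roll":0},{"travel":[0,0,0],"roll":0}])

```text
time_s: 39.45
eef_pos: [0.3505, 0.3074, 0.1596]
tcp_rot: [179.9, 0.1, 169.3]
ft_force: [-0.2, -0.2, -1.2]
width: 0.191
finger_force: 30.0
```

play_rows(series=[{"travel":[0.0239,0.0096,0],"roll":0.0449},{"travel":[0.0239,0.0096,0],"roll":0.0449},{"travel":[0.0239,0.0096,0],"roll":0.0449},{"travel":[0.0239,0.0096,0],"roll":0.0449},{"travel":[0.0239,0.0096,0],"roll":0.0449},{"travel":[0.0239,0.0096,0],"roll":0.0449},{"travel":[0.0239,0.0096,0],"roll":0.0449},{"travel":[0.0239,0.0096,0],"roll":0.0449},{"travel":[0.0239,0.0096,0],"roll":0.0449},{"travel":[0.0239,0.0096,0],"roll":0.0449}])

```text
time_s: 40.28
eef_pos: [0.5897, 0.403, 0.1564]
tcp_rot: [-179.9, -0.2, -164.9]
ft_force: [0.2, 0.0, -0.9]
width: 0.192
finger_force: 30.0
```

play_rows(series=[{"travel":[0,0,0],"roll":0},{"travel":[0,0,0],"roll":0},{"travel":[0,0,0],"roll":0},{"travel":[0,0,0],"roll":0},{"travel":[0,0,0],"roll":0}])

```text
time_s: 40.7
eef_pos: [0.5881, 0.403, 0.1587]
tcp_rot: [-180.0, -0.1, -165.0]
ft_force: [0.1, 0.8, -0.9]
width: 0.192
finger_force: 30.0
```

```bash
python3 look.py orange o3|head -3
```

```text
tcp [0.5881 0.403  0.1587] [-1.80e+02 -1.00e-01 -1.65e+02] j [-31.  37. -12.  96.  10.  48.  57.] w 0.192 t 40.7
wrist H (0.5036, 0.3799, 90, 83, 15.0, 1870, 0.0505) seated plate None seated bar None
held plate (0.5805, 0.4008, 96, 80, 15.0, 11222, 0.1543)
```

play_rows(series=[{"travel":[-0.0185,-0.005,0],"roll":0},{"travel":[-0.0185,-0.005,0],"roll":0},{"travel":[-0.0185,-0.005,0],"roll":0},{"travel":[-0.0185,-0.005,0],"roll":0},{"travel":[0,0,-0.03],"roll":0},{"travel":[0,0,-0.025],"roll":0},{"travel":[0,0,-0.01],"roll":0},{"travel":[0,0,0],"roll":0},{"travel":[0,0,0],"roll":0},{"travel":[0,0,0],"roll":0}])

```text
time_s: 41.68
eef_pos: [0.5159, 0.3838, 0.0952]
tcp_rot: [180.0, 0.1, -165.0]
ft_force: [-1.3, -0.3, 0.3]
width: 0.191
finger_force: 30.0
```

play_rows(series=[{"travel":[0,0,-0.005],"roll":0},{"travel":[0,0,-0.005],"roll":0},{"travel":[0,0,-0.005],"roll":0},{"travel":[0,0,-0.005],"roll":0},{"travel":[0,0,-0.005],"roll":0},{"travel":[0,0,-0.004],"roll":0},{"travel":[0,0,-0.004],"roll":0},{"travel":[0,0,-0.003],"roll":0},{"travel":[0,0,0],"roll":0},{"travel":[0,0,0],"roll":0}])

```text
time_s: 42.52
eef_pos: [0.5155, 0.3832, 0.0598]
tcp_rot: [-180.0, 0.1, -165.0]
ft_force: [-3.6, -3.2, 17.6]
width: 0.191
finger_force: 30.0
```

play_rows(series=[{"travel":[0,0,0],"roll":0},{"travel":[0,0,0],"roll":0},{"travel":[0,0,0],"roll":0},{"travel":[0,0,0.02],"roll":0},{"travel":[0,0,0.03],"roll":0},{"travel":[0,0,0.03],"roll":0},{"travel":[0,0,0.03],"roll":0},{"travel":[0.03,0.008,0.02],"roll":0},{"travel":[0,0,0],"roll":0},{"travel":[0,0,0],"roll":0}], jaw=0.1)

```text
time_s: 43.35
eef_pos: [0.547, 0.3915, 0.189]
tcp_rot: [179.9, 0.2, -165.1]
ft_force: [0.3, -0.4, -0.6]
width: 0.548
finger_force: 0.0
```

```bash
cat > chk.py <<'E'
from h import *
for n in("side","top","wrist"):
    p,d=camera(n); P,v,u=cloud(n,d); cv2.imwrite(f"pics/chk_{n}.png",p)
    for k in H: print(n,k,rect(P,H[k],.053,.06),rect(P,H[k],.082,.09,.05))
    Q=P[(P[:,2]>.06)&(P[:,2]<.14)&(np.hypot(P[:,0]-.61,P[:,1]+.228)<.06)]
    for z in (.076,.096,.116,.126):
        q=Q[abs(Q[:,2]-z)<.005]
        if len(q): print("  lever",z,len(q),np.round(np.r_[q[:,:2].min(0),q[:,:2].max(0)],3))
E
python3 chk.py; python3 -c "
from h import *
s=sense();print(s['eef_pos'],s['tcp_rot'],s['joints'],s['time_s'])"
```

```text
side blue (0.6596, -0.0063, 110, 83, -5.4, 452, 0.0555) (0.6579, -0.0058, 57, 20, -5.4, 89, 0.0846)
side orange (0.5148, 0.3775, 111, 84, 13.6, 292, 0.0552) (0.5142, 0.3782, 64, 20, 15.8, 57, 0.0844)
side green (0.5156, -0.4229, 111, 81, 0.5, 1236, 0.0555) (0.5159, -0.4236, 61, 19, 1.1, 214, 0.0849)
side yellow (0.6218, 0.2308, 111, 82, 4.3, 317, 0.0552) (0.6219, 0.2306, 56, 21, 6.3, 66, 0.0845)
  lever 0.076 13 [ 0.604 -0.237  0.611 -0.226]
  lever 0.096 16 [ 0.604 -0.238  0.611 -0.227]
  lever 0.116 23 [ 0.6   -0.24   0.618 -0.226]
  lever 0.126 37 [ 0.602 -0.241  0.619 -0.221]
top blue (0.6583, -0.0014, 111, 80, -6.1, 637, 0.0552) (0.6575, -0.0015, 58, 18, -4.9, 104, 0.085)
top orange (0.5132, 0.3839, 111, 80, 14.9, 725, 0.0554) (0.5131, 0.3838, 61, 19, 14.3, 128, 0.0849)
top green (0.5134, -0.419, 113, 79, 0.4, 673, 0.0552) (0.5147, -0.4192, 59, 18, 0.7, 114, 0.0846)
top yellow (0.6214, 0.2348, 110, 81, 4.8, 669, 0.0553) (0.6203, 0.2349, 58, 18, 0.9, 110, 0.0851)
  lever 0.076 5 [ 0.604 -0.23   0.61  -0.221]
  lever 0.096 5 [ 0.602 -0.229  0.608 -0.221]
  lever 0.116 7 [ 0.6   -0.229  0.611 -0.218]
  lever 0.126 24 [ 0.6   -0.235  0.616 -0.219]
wrist blue (0.6586, -0.0021, 111, 81, -4.7, 1545, 0.0557) (0.6581, -0.002, 60, 20, -6.4, 304, 0.0852)
wrist orange (0.5133, 0.3824, 109, 81, 14.9, 7564, 0.0555) (0.514, 0.3833, 59, 18, 14.6, 1287, 0.0853)
wrist green None None
wrist yellow (0.6218, 0.2338, 111, 82, 3.8, 4132, 0.0555) (0.6216, 0.2347, 60, 19, 3.3, 770, 0.0853)
[0.54418293 0.39068896 0.18673434] [-1.79953226e+02 -1.28593538e-01 -1.64982334e+02] [-32.19332872  32.92916498 -12.84399337 100.3620172    9.34938517
  47.88566987  55.67356143] 43.5
```

View pics/chk_side.png

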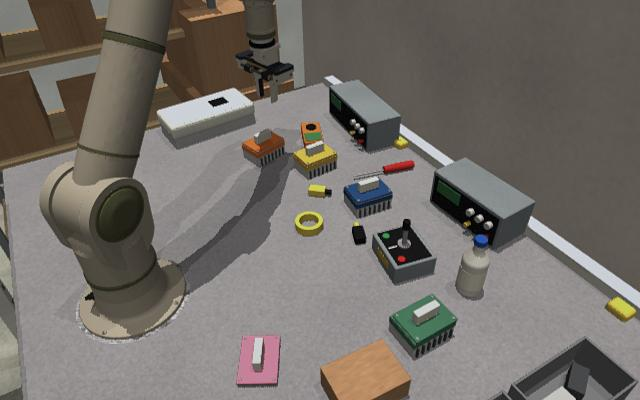

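All four covers are seated: the plate tops read z≈0.0555, and in the side view blue (368,192), orange (263,145), yellow (315,155) and green (423,320) are all closed. The lever is upright at (405,233). Next is the test run.

play_rows(series=[{"travel":[0.0033,-0.031,0],"roll":-0.0218},{"travel":[0.0033,-0.031,0],"roll":-0.0218},{"travel":[0.0033,-0.031,0],"roll":-0.0218},{"travel":[0.0033,-0.031,0],"roll":-0.0218},{"travel":[0.0033,-0.031,0],"roll":-0.0218},{"travel":[0.0033,-0.031,0],"roll":-0.0218},{"travel":[0.0033,-0.031,0],"roll":-0.0218},{"travel":[0.0033,-0.031,0],"roll":-0.0218},{"travel":[0.0033,-0.031,0],"roll":-0.0218},{"travel":[0.0033,-0.031,0],"roll":-0.0218}], jaw=1)

```text
time_s: 44.33
eef_pos: [0.577, 0.0799, 0.187]
tcp_rot: [-180.0, -0.1, -177.5]
ft_force: [0.6, 0.0, -0.6]
width: 1.0
finger_force: 0.0
```

play_rows(series=[{"travel":[0.0033,-0.031,0],"roll":-0.0218},{"travel":[0.0033,-0.031,0],"roll":-0.0218},{"travel":[0.0033,-0.031,0],"roll":-0.0218},{"travel":[0.0033,-0.031,0],"roll":-0.0218},{"travel":[0.0033,-0.031,0],"roll":-0.0218},{"travel":[0.0033,-0.031,0],"roll":-0.0218},{"travel":[0.0033,-0.031,0],"roll":-0.0218},{"travel":[0.0033,-0.031,0],"roll":-0.0218},{"travel":[0.0033,-0.031,0],"roll":-0.0218},{"travel":[0.0033,-0.031,0],"roll":-0.0218}])

```text
time_s: 45.17
eef_pos: [0.6103, -0.2296, 0.1868]
tcp_rot: [180.0, -0.1, 170.0]
ft_force: [0.4, -0.5, 0.3]
width: 0.999
finger_force: 0.0
```

play_rows(series=[{"travel":[0,0,0],"roll":0},{"travel":[0,0,0],"roll":0},{"travel":[0,0,0],"roll":0},{"travel":[0,0,0],"roll":0}])

```text
time_s: 45.5
eef_pos: [0.611, -0.2268, 0.1875]
tcp_rot: [179.9, -0.1, 170.2]
ft_force: [-0.2, 0.2, -0.0]
width: 1.002
finger_force: 0.0
```

play_rows(series=[{"travel":[0,0,-0.025],"roll":0},{"travel":[0,0,-0.025],"roll":0},{"travel":[0,0,-0.022],"roll":0},{"travel":[0,0,-0.015],"roll":0},{"travel":[0,0,0],"roll":0},{"travel":[0.0017,0.01,0],"roll":0},{"travel":[0.0017,0.01,0],"roll":0},{"travel":[0.0017,0.01,0],"roll":0},{"travel":[0,0,0],"roll":0}])

```text
time_s: 46.25
eef_pos: [0.6179, -0.1947, 0.1024]
tcp_rot: [179.9, 0.1, 170.3]
ft_force: [0.4, 0.1, 0.5]
width: 0.997
finger_force: 0.0
```

play_rows(series=[{"travel":[0.0009,0.005,0],"roll":0},{"travel":[0.0009,0.005,0],"roll":0},{"travel":[0.0009,0.005,0],"roll":0},{"travel":[0.0004,0.0025,0],"roll":0},{"travel":[0,0,0],"roll":0},{"travel":[0,0,0],"roll":0},{"travel":[0,0,0],"roll":0}])

```text
time_s: 46.83
eef_pos: [0.6193, -0.1813, 0.1009]
tcp_rot: [180.0, -0.0, 170.0]
ft_force: [-0.7, -0.0, -1.2]
width: 1.001
finger_force: 0.0
```

Run:
```python
from h import *
s=sense(); print(s["eef_pos"],s["joints"])
p,d=camera("side"); cv2.imwrite("pics/grn.png",p[150:320,300:520]); P,v,u=cloud("side",d)
Q=P[(P[:,2]>.06)&(P[:,2]<.14)&(np.hypot(P[:,0]-.61,P[:,1]+.22)<.04)]
for z in np.arange(.066,.14,.01):
    q=Q[abs(Q[:,2]-z)<.005]
    if len(q): print(round(z,3),len(q),np.round(np.r_[q[:,:2].min(0),q[:,:2].max(0)],3))
cv2.imwrite("pics/grn.png",cv2.resize(p[150:320,300:520],None,fx=3,fy=3))
```

```text
[ 0.61930731 -0.18133876  0.10092533] [ 14.59505319  36.87722134  -5.05178043 107.70691324   5.195049
  35.6517063   86.3371455 ]
0.066 42 [ 0.597 -0.247  0.624 -0.216]
0.076 24 [ 0.604 -0.23   0.617 -0.216]
0.086 15 [ 0.606 -0.226  0.617 -0.215]
0.096 11 [ 0.608 -0.22   0.61  -0.212]
0.106 25 [ 0.6   -0.243  0.616 -0.206]
0.116 61 [ 0.6   -0.245  0.618 -0.195]
0.126 54 [ 0.599 -0.246  0.619 -0.195]
0.136 30 [ 0.599 -0.246  0.617 -0.228]
```

View pics/grn.png

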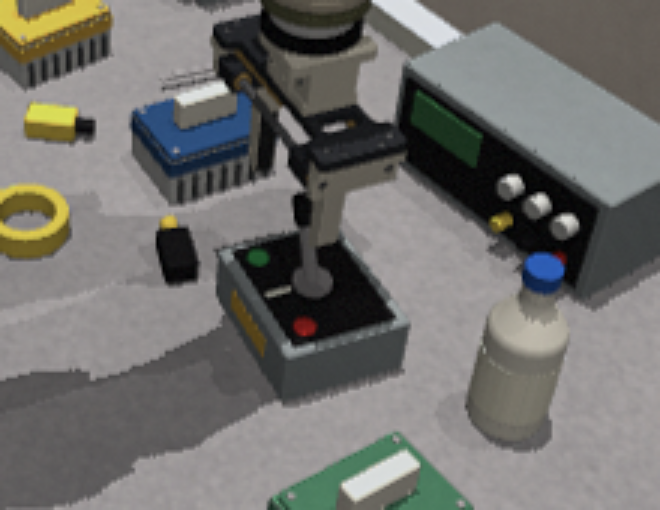

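The lever leans towards the green dot, with its knob at (302,208) in the crop and no contact force, so it has snapped over. I'll back the finger off, wait, and check the angle.

play_rows(series=[{"travel":[-0.0017,-0.01,0],"roll":0},{"travel":[-0.0017,-0.01,0],"roll":0},{"travel":[-0.0017,-0.01,0],"roll":0},{"travel":[-0.0017,-0.01,0],"roll":0},{"travel":[0,0,0],"roll":0},{"travel":[0,0,0],"roll":0},{"travel":[0,0,0],"roll":0},{"travel":[0,0,0],"roll":0},{"travel":[0,0,0],"roll":0},{"travel":[0,0,0],"roll":0}])

```text
time_s: 47.72
eef_pos: [0.6128, -0.2207, 0.1011]
tcp_rot: [180.0, 0.0, 170.1]
ft_force: [-0.0, -0.5, 0.8]
width: 1.0
finger_force: 0.0
```

play_rows(series=[{"travel":[0,0,0],"roll":0},{"travel":[0,0,0],"roll":0},{"travel":[0,0,0],"roll":0},{"travel":[0,0,0],"roll":0},{"travel":[0,0,0],"roll":0},{"travel":[0,0,0],"roll":0},{"travel":[0,0,0],"roll":0},{"travel":[0,0,0],"roll":0},{"travel":[0,0,0],"roll":0},{"travel":[0,0,0],"roll":0}])

```text
time_s: 48.55
eef_pos: [0.6126, -0.2213, 0.1011]
tcp_rot: [-180.0, 0.0, 170.0]
ft_force: [-0.3, -0.1, 0.4]
width: 0.997
finger_force: 0.0
```

play_rows(series=[{"travel":[0,0,0],"roll":0},{"travel":[0,0,0],"roll":0},{"travel":[0,0,0],"roll":0},{"travel":[0,0,0],"roll":0},{"travel":[0,0,0],"roll":0},{"travel":[0,0,0],"roll":0},{"travel":[0,0,0],"roll":0},{"travel":[0,0,0],"roll":0},{"travel":[0,0,0],"roll":0},{"travel":[0,0,0],"roll":0}])

```text
time_s: 49.38
eef_pos: [0.6127, -0.2213, 0.1011]
tcp_rot: [-180.0, 0.0, 170.0]
ft_force: [0.6, 0.6, 0.5]
width: 0.996
finger_force: 0.0
```

play_rows(series=[{"travel":[0,0,0],"roll":0},{"travel":[0,0,0],"roll":0},{"travel":[0,0,0],"roll":0},{"travel":[0,0,0],"roll":0},{"travel":[0,0,0],"roll":0},{"travel":[0,0,0],"roll":0},{"travel":[0,0,0],"roll":0},{"travel":[0,0,0],"roll":0},{"travel":[0,0,0],"roll":0},{"travel":[0,0,0],"roll":0}])

```text
time_s: 50.22
eef_pos: [0.6127, -0.2213, 0.1011]
tcp_rot: [-180.0, 0.0, 170.0]
ft_force: [0.1, -0.7, -0.6]
width: 0.999
finger_force: 0.0
```

Run:
```python
from h import *
s=sense(); print(s["eef_pos"],s["time_s"])
for n in("side","wrist"):
  p,d=camera(n); P,v,u=cloud(n,d)
  Q=P[(P[:,2]>.06)&(P[:,2]<.14)&(abs(P[:,0]-.612)<.014)&(abs(P[:,1]+.215)<.03)]
  for z in np.arange(.066,.14,.01):
    q=Q[abs(Q[:,2]-z)<.005]
    if len(q): print(n,round(z,3),len(q),np.round(np.r_[q[:,:2].min(0),q[:,:2].max(0)],3))
```

```text
[ 0.61266667 -0.22128007  0.10108114] 50.2167
side 0.066 40 [ 0.598 -0.243  0.625 -0.219]
side 0.076 23 [ 0.605 -0.231  0.617 -0.215]
side 0.086 19 [ 0.605 -0.225  0.614 -0.214]
side 0.096 21 [ 0.606 -0.225  0.62  -0.212]
side 0.106 26 [ 0.603 -0.219  0.621 -0.205]
side 0.116 31 [ 0.605 -0.218  0.62  -0.197]
side 0.126 34 [ 0.606 -0.211  0.624 -0.195]
side 0.136 1 [ 0.611 -0.211  0.611 -0.211]
wrist 0.066 447 [ 0.598 -0.245  0.625 -0.213]
wrist 0.076 140 [ 0.604 -0.229  0.613 -0.215]
wrist 0.086 169 [ 0.605 -0.225  0.614 -0.21 ]
wrist 0.096 178 [ 0.606 -0.22   0.614 -0.207]
wrist 0.106 178 [ 0.604 -0.216  0.617 -0.2  ]
wrist 0.116 356 [ 0.605 -0.216  0.618 -0.193]
wrist 0.126 903 [ 0.606 -0.211  0.623 -0.192]
```

play_rows(series=[{"travel":[-0.0022,-0.0072,-0.001],"roll":0},{"travel":[0,0,0],"roll":0},{"travel":[0,0,0],"roll":0},{"travel":[0,0,0],"roll":0}])

```text
time_s: 50.65
eef_pos: [0.6103, -0.2287, 0.1]
tcp_rot: [180.0, -0.0, 170.0]
ft_force: [0.5, 0.2, 0.7]
width: 0.995
finger_force: 0.0
```

play_rows(series=[{"travel":[0,0,0],"roll":0},{"travel":[0,0,0],"roll":0},{"travel":[0,0,0],"roll":0},{"travel":[0,0,0],"roll":0},{"travel":[0,0,0],"roll":0},{"travel":[0,0,0],"roll":0},{"travel":[0,0,0],"roll":0},{"travel":[0,0,0],"roll":0},{"travel":[0,0,0],"roll":0},{"travel":[0,0,0],"roll":0}], jaw=-1)

```text
time_s: 51.48
eef_pos: [0.6119, -0.226, 0.1008]
tcp_rot: [179.9, 0.1, 170.2]
ft_force: [-0.1, 2.8, 2.4]
width: 0.334
finger_force: 1.1
```

play_rows(series=[{"travel":[0,0,0],"roll":0},{"travel":[0,0,0],"roll":0},{"travel":[0,0,0],"roll":0},{"travel":[0,0,0],"roll":0},{"travel":[0,0,0],"roll":0},{"travel":[0,0,0],"roll":0}])

```text
time_s: 51.98
eef_pos: [0.6104, -0.2289, 0.1001]
tcp_rot: [-180.0, 0.0, 170.0]
ft_force: [0.0, -0.2, 2.5]
width: 0.189
finger_force: 30.0
```

play_rows(series=[{"travel":[0,0,0],"roll":0},{"travel":[0,0,0],"roll":0},{"travel":[0,0,0],"roll":0},{"travel":[0,0,0],"roll":0},{"travel":[0,0,0.02],"roll":0},{"travel":[0,0,0.03],"roll":0},{"travel":[0,0,0.03],"roll":0},{"travel":[0,0,0.03],"roll":0},{"travel":[0,0,0.03],"roll":0},{"travel":[0,0,0],"roll":0}], jaw=0.1)

```text
time_s: 52.82
eef_pos: [0.613, -0.2293, 0.2462]
tcp_rot: [-179.9, 0.5, 170.0]
ft_force: [0.4, 1.0, 0.2]
width: 0.547
finger_force: 0.0
```

play_rows(series=[{"travel":[-0.02,0.01,0.01],"roll":0},{"travel":[-0.02,0.01,0.01],"roll":0},{"travel":[-0.02,0.01,0],"roll":0},{"travel":[-0.02,0.01,0],"roll":0},{"travel":[0,0,0],"roll":0},{"travel":[0,0,0],"roll":0},{"travel":[0,0,0],"roll":0},{"travel":[0,0,0],"roll":0},{"travel":[0,0,0],"roll":0}])

```text
time_s: 53.57
eef_pos: [0.5312, -0.1889, 0.2597]
tcp_rot: [180.0, 0.0, 170.0]
ft_force: [0.3, 0.1, 0.2]
width: 0.551
finger_force: 0.0
```

```bash
python3 chk.py | grep -v "None None"
```

```text
side blue (0.6583, -0.006, 111, 84, -4.9, 416, 0.0554) (0.6552, -0.0058, 57, 21, -4.2, 74, 0.0845)
side orange (0.5138, 0.3783, 112, 85, 14.2, 277, 0.0553) (0.5145, 0.378, 59, 19, 16.7, 55, 0.0845)
side green (0.5154, -0.4233, 110, 82, 1.3, 1251, 0.0555) (0.5153, -0.4234, 61, 20, 1.2, 217, 0.0852)
side yellow (0.6225, 0.2296, 111, 83, 3.5, 310, 0.0552) (0.6211, 0.2294, 59, 20, 3.8, 65, 0.0846)
  lever 0.076 13 [ 0.603 -0.237  0.615 -0.227]
  lever 0.096 15 [ 0.605 -0.236  0.612 -0.228]
  lever 0.116 26 [ 0.601 -0.241  0.615 -0.227]
  lever 0.126 30 [ 0.6   -0.241  0.616 -0.225]
top blue (0.6584, -0.0011, 110, 80, -5.2, 656, 0.0551) (0.6572, -0.0011, 58, 18, -4.9, 107, 0.0846)
top orange (0.5131, 0.3838, 111, 80, 15.0, 706, 0.0555) (0.5135, 0.3846, 59, 19, 12.5, 124, 0.085)
top yellow (0.6212, 0.2351, 110, 81, 4.7, 629, 0.0553) (0.6204, 0.2353, 58, 18, 2.7, 108, 0.0847)
wrist blue (0.6515, -0.0028, 95, 81, -5.7, 2196, 0.0558) (0.6551, -0.0036, 51, 19, -5.5, 404, 0.0855)
wrist orange (0.5145, 0.3803, 111, 82, 14.3, 919, 0.0557) (0.5144, 0.3809, 59, 19, 14.9, 154, 0.0852)
wrist green (0.5157, -0.421, 110, 82, 1.1, 2687, 0.0558) (0.5161, -0.4214, 61, 20, 1.2, 516, 0.0855)
wrist yellow (0.6224, 0.2332, 111, 82, 4.3, 1312, 0.0557) (0.6221, 0.2328, 60, 20, 2.9, 269, 0.0855)
  lever 0.076 33 [ 0.603 -0.234  0.61  -0.223]
  lever 0.096 31 [ 0.603 -0.234  0.608 -0.223]
  lever 0.116 63 [ 0.6   -0.236  0.612 -0.22 ]
  lever 0.126 76 [ 0.6   -0.237  0.615 -0.22 ]
```

View pics/chk_side.png

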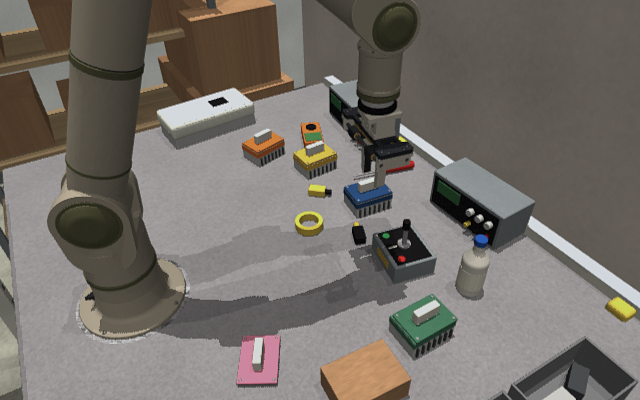

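The picture shows the lever upright at (405,235), all four covers home, the bystanders in place and the arm clear of everything. I'm handing in the job.

```bash
python3 -c "
from workcell import job_done
print(job_done())"
```

```text
the job is handed in; nothing more can be done
None
```

The job is handed in, with no verdict returned: all four covers measured home on their own housings, the selector held at green for over 3 s and was set back to centre off, and the bystanders looked undisturbed in the last picture.

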